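# Dip the leak probe in the leaning reference cup

### The job

The hand-held leak probe has to be checked in the reference cup before use. Pull the red dust cap off the leaning cup and lay it on the middle of the round blue mat; then take the probe out of its stand, dip its tip into the cup until the yellow band on its shaft is about level with the mouth, keep it there for about half a second without striking the cup hard, and put the probe back in its stand, upright and fully down. Do not disturb the bottle, the wrench or the roll of tape.

Things in the scene. Friction and masses are not known exactly. Their poses are not given: they have to be found in the camera images.
- cup_mouth (a point): Centre of the mouth of the reference cup: round, bare aluminium, 60 mm outer and 48 mm inner diameter, 85 mm deep inside, fixed. It leans 35 degrees from vertical, roughly to the robot's right (-y). The point's z axis is the cup's axis, pointing out of the mouth; its y axis is level. The mouth is about 106 mm above the table; nothing is over it but the cap.
- cap_center (a point): Red dust cap, loose over the cup's mouth and leaning with it: disc 74 mm wide, 6 mm thick, a 20 mm skirt (inner diameter 66 mm) below, a black round knob 24 mm in diameter and 40 mm tall above; 80 g. This point, half-way up, is 33 mm above the skirt's edge, 7 mm above the disc's top, 33 mm below the knob's end. z runs along its axis to the knob. Not latched: 20 mm along the cup's axis frees it.
- station: The cup's mounting, fixed: grey base plate, 160 x 110 mm, 12 mm thick, with an orange bracket holding the cup; plate and bracket do not rise above 90 mm. Origin under the plate's centre; the cup leans towards its -x.
- mat: Round blue mat, 150 mm in diameter, 3 mm thick, fixed flat on the table. Origin at the centre of its underside.
- probe_center (a point): Leak probe, 215 mm long, 150 g, round about its long axis, upright in its stand at the start, tip down. Site on the axis half-way; z points from the tip to the handle. From the tip: 14 mm steel shaft, yellow band at 60 to 66 mm, black cone from 98 to 118 mm, black collar 52 mm wide from 118 to 126 mm, green handle 26 mm in diameter from 126 to 215 mm (take it there).
- probe_tip (a point): The very end of the probe's steel shaft, 107.5 mm below probe_center along its axis.
- stand_rim (a point): Centre of the rim of the probe's stand: an upright grey tube fixed on a round dark foot (100 mm across), outer diameter 58 mm, inner diameter 38 mm; the rim is 135 mm above the table. The probe's collar rests on this rim; the probe's tip is then 17 mm above the table.
- bottle_center (a point): Half-way up a white plastic bottle with an orange cap, 56 mm in diameter, 140 mm tall, standing loose. To be left alone.
- wrench: Loose steel wrench, 180 mm long, lying on the table along its x axis; origin under its middle. To be left alone.
- tape: Roll of black tape lying flat, 90 mm across, 24 mm high; origin at the centre of its underside. To be left alone.
Not all that is in view belongs to the job. What is shaped like the part that bears stand_rim but purple is not meant.

How it is judged:
By the outcome, as a careful person would: the job done as asked, in the order asked, and still so for the second after the job is handed in, with the robot touching nothing.
It also fails if it takes over 72 s, if anything falls off the work surface, if the arm or the gripper's body presses on something with over 40 N, if the wrist force passes 120 N, or if a joint passes its speed limit or range.

### The arm

A 6-joint arm with a two-finger parallel gripper is mounted at the origin on the work surface. World frame = base frame: x ahead of the robot, y to its left, z up, the work surface at z = 0. Lengths are in m, angles in degrees, forces in N, time in s.
With the tool pointing down it reaches from about 0.3 to 0.75 m from the base axis. Payload 8.5 kg.
Tool frame: the origin (TCP) lies midway between the tips of the shut fingers; the grasp point (between the pads) lies 19 mm behind it; z points along the fingers, y is the direction in which the jaws open and shut (so a half turn about z gives the same grasp; the last joint's range is limited). The gripper opens to 85 mm and grips with 20 to 120 N. Pads are 22 mm wide; open, the fingers measure 114 mm over their backs; the gripper's body (76 mm by 85 mm) begins 54 mm behind the grasp point. The pads swing forward as they close: fully open they stand 13 mm farther back than shut.
Start: joints at [60.602, 21.807, 74.336, -0, 83.858, -12.336], TCP at [0.161, 0.526, 0.197] pointing down, gripper open.
Joint ranges: [-178.18, 178.18], [-50.72, 133.34], [12.68, 142.11], [-81.47, 261.47], [9.98, 163.14], [-165.26, 165.26]. Speed limits (degrees/s): [136.94, 136.94, 180, 180, 180, 180].

### API

Orientations are given as a 3x3 rotation matrix whose columns are the frame's x, y, z axes.
In Python, from rig import env, eyes, close_job gives the robot as it stands.
- The arm moves only by the tool jog_arm, never from a script. Its argument "deltas" is one flat list of numbers, 7 for each row, row after row: the shift along the tool's x, y, z in units of 0.75 m (1.0 is 0.75 m), then the turn, a rotation vector about the tool's x, y, z in units of 180 degrees (1.0 is 180 degrees), then the gripper command: -1 is fully open, 1 is shut, values between are in proportion. In form: [dx, dy, dz, ax, ay, az, fingers, dx, dy, dz, ax, ay, az, fingers, ...]. A call has 1 to 12 rows; each row is the pose to reach, as a shift and turn from the pose commanded when the call began, along the tool's axes at that moment, turning the shorter way round; what a row does not reach only later rows make up. A row lasts 1/12 s, in which the tool goes at most 41.7 mm and 7.16 degrees, less where a joint would pass 70% of its speed; a pose out of reach is approached as far as the arm can. A call with a number of a shift or a turn outside -1 to 1 is refused whole. A call with a gripper value outside its range is refused whole. The fingers move at their own pace and stop on an object; "grip_force" is the grip in N (left out, the last holds). Time passes only in rows, so rows that repeat a pose let the fingers close. It gives the time, the measured TCP pose, the force and the opening at its end, in the units of the state.
- env.observe(): the state, without advancing time (a new reading comes with each control period).
- eyes.get_image(name): name is "scene" or "top" or "wrist"; returns the picture (480x640x3 uint8, red, green, blue); there is no depth.
- eyes.camera_params(name): a dict with "intrinsics" (3x3 intrinsics, pixels), "R" (3x3) and "t" (3): a world point X has camera coordinates R X + t; the wrist camera has in their place "mount" (4x4, takes a point from camera to tool coordinates, whose origin is the TCP and whose axes are the flange's). Camera axes: x right, y down, z forward; pixel columns grow to the right and rows downward; lengths in m; the calibration is good to about 2 mm. A picture is of the moment at which its call begins: read the wrist's pose just before it. camera_params takes no time and is no camera call.
- close_job(): hands the job in, once; it reports no verdict.
The state is a dict: "time_s": time; "q": joint angles; "qvel": joint speeds; "joint_efforts": joint torques, N m; "position": TCP position; "tool_rot": TCP orientation; "ft_force": force on the tool from outside, world axes, zero at the start; "wrist_torque": the same for the moment, N m; "grip_width": finger opening in m.
Only numpy, scipy, OpenCV 4.12 (cv2) and the standard library are available. Lean on these libraries where they do the work, as an engineer would, in place of code of your own. Each camera call takes 0.05 s, during which the arm holds its last target.

## Working session

There is one attempt and no reset: what is moved stays moved. The work goes in short steps, Python scripts to look and compute and a tool call to move; the robot and the scene stay as the last step left them, time stands still between calls to the robot, and variables do not carry over. Pictures are saved under pics/ and viewed, and the job is handed in when it is done.

Besides the shell and the picture viewer there is one more tool, called after "Emit:" by a JSON object that holds its "api" and its "payload". jog_arm: Moves the arm, as the interface text tells. Its arguments: {"type":"object","properties":{"deltas":{"type":"array"},"grip_force":{"type":"number"}},"required":["deltas"]}

```bash
mkdir -p pics; ls
python3 - <<'E'
from rig import env, eyes
import cv2
s=env.observe()
for k,v in s.items(): print(k,v)
for n in ["scene","top","wrist"]:
    p=eyes.camera_params(n); print(n,p)
    cv2.imwrite(f"pics/{n}0.png",eyes.get_image(n)[:,:,::-1])
E
```

```text
pics
time_s 0.0
q [ 6.06026325e+01  2.18417758e+01  7.43836532e+01 -3.55900162e-04
  8.38575274e+01 -1.23360860e+01]
qvel [-0.03165798  0.02871359  0.04412304  0.00083412 -0.0364129   0.01881877]
joint_efforts [-2.08741170e-03 -4.48474431e+01 -2.31262672e+01 -3.76320686e-04
  4.96835259e-03  5.15467229e-05]
position [0.16120784 0.52549887 0.19651092]
tool_rot [[-9.55991588e-01  2.93393228e-01 -7.05322693e-04]
 [ 2.93393919e-01  9.55990800e-01 -1.26446245e-03]
 [ 3.03297286e-04 -1.41575285e-03 -9.99998952e-01]]
ft_force [-0.44933884  0.52855321 -0.35099679]
wrist_torque [ 0.00101463 -0.05906454 -0.02698055]
grip_width 0.08531804069581485
scene {'intrinsics': array([[495.57825557,   0.        , 309.98316922],
       [  0.        , 495.57825557, 245.67394955],
       [  0.        ,   0.        ,   1.        ]]), 'R': array([[ 0.07230143,  0.99730996, -0.01205623],
       [ 0.56307209, -0.05079207, -0.82484543],
       [-0.82323892,  0.05284897, -0.56522974]]), 't': array([-0.05336304, -0.22406145,  1.5813048 ])}
top {'intrinsics': array([[439.31532025,   0.        , 316.31348947],
       [  0.        , 439.31532025, 236.93131214],
       [  0.        ,   0.        ,   1.        ]]), 'R': array([[-0.0018875 , -0.99999345, -0.00308702],
       [-0.99549461,  0.00217164, -0.09479328],
       [ 0.09479937,  0.00289418, -0.99549219]]), 't': array([0.01690183, 0.56517543, 1.03283099])}
wrist {'intrinsics': array([[400.91078502,   0.        , 316.93903546],
       [  0.        , 400.91078502, 241.9573485 ],
       [  0.        ,   0.        ,   1.        ]]), 'mount': array([[-2.85262768e-04, -9.59191436e-01, -2.82757329e-01,
         7.22520226e-02],
       [ 9.99999882e-01, -3.84475331e-04,  2.95386546e-04,
         2.21542172e-04],
       [-3.92045463e-04, -2.82757211e-01,  9.59191433e-01,
        -1.76943267e-01],
       [ 0.00000000e+00,  0.00000000e+00,  0.00000000e+00,
         1.00000000e+00]])}
```

View pics/scene0.png

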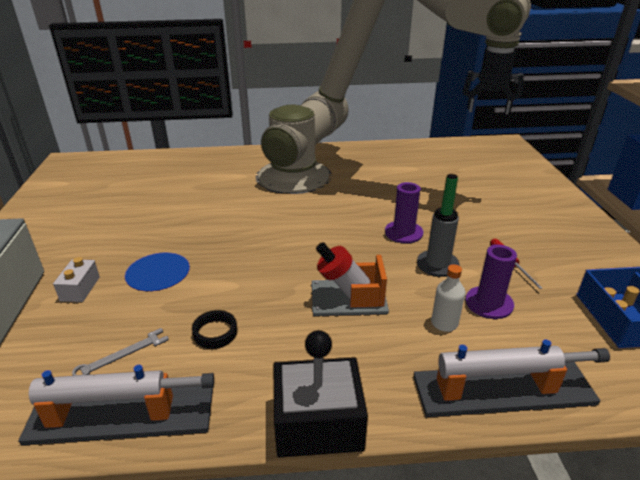

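View pics/top0.png

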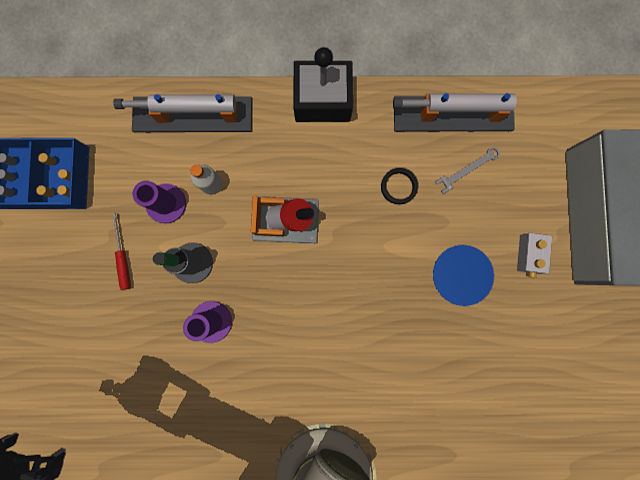

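View pics/wrist0.png

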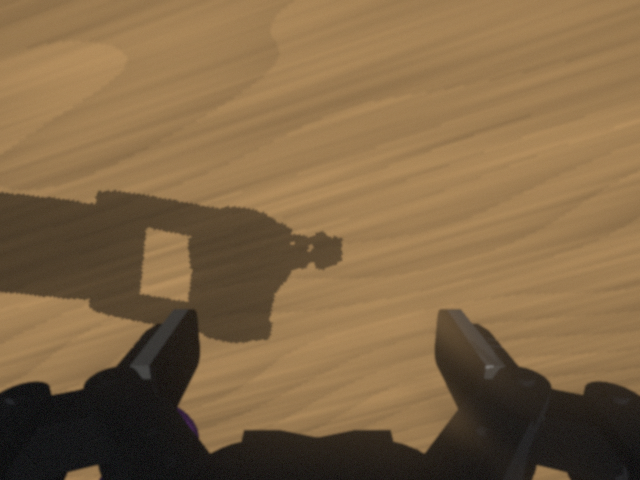

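The scene view shows the grey stand with the green-handled probe at (442,235), and purple decoys at (405,215) and (495,280). The red cap on the cup is at (335,262) and the mat at (157,271). In the top view the stand is at (190,262), the cap at (297,214) and the mat at (463,275). The grey tube holding the probe fits stand_rim, since both other tubes are purple. I'll confirm in a crop.

Run:
```python
import cv2, numpy as np
s=cv2.imread("pics/scene0.png");t=cv2.imread("pics/top0.png")
a=cv2.resize(s[165:325,300:480],None,fx=3.5,fy=3.5,interpolation=cv2.INTER_CUBIC)
cv2.imwrite("pics/s_crop.png",a)
a=cv2.resize(t[180:300,140:340],None,fx=4,fy=4,interpolation=cv2.INTER_CUBIC)
cv2.imwrite("pics/t_crop.png",a)
```

```text
(no output)
```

View pics/s_crop.png

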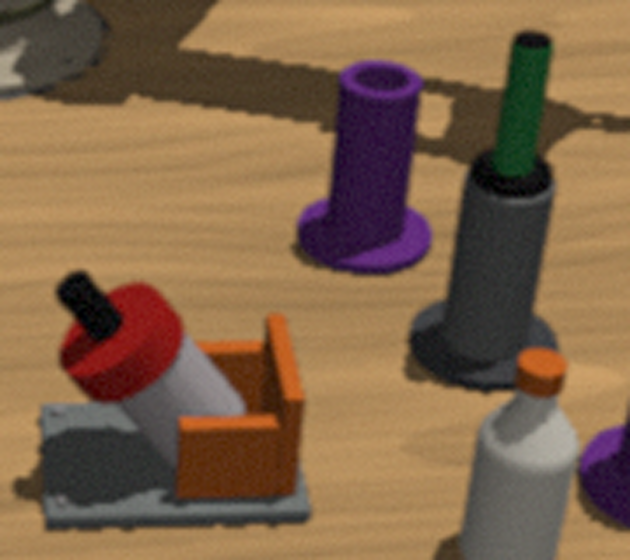

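View pics/t_crop.png

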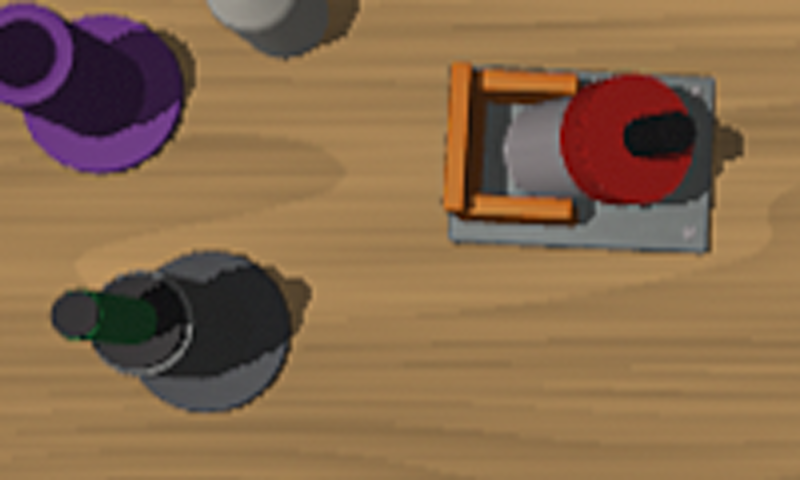

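The crops confirm it: the grey tube holds the green-handled probe, and the red cap with the black knob leans right over the plate.

```bash
cat > h.py <<'E'
import numpy as np, cv2
from rig import env, eyes
def ray(cam,px):
    p=eyes.camera_params(cam);K,R,t=p["intrinsics"],p["R"],p["t"]
    d=R.T@np.linalg.inv(K)@np.array([px[0],px[1],1.]);return -R.T@t,d/np.linalg.norm(d)
def wray(px,s):
    p=eyes.camera_params("wrist");M=p["mount"];Rt=np.array(s["tool_rot"])
    d=Rt@M[:3,:3]@np.linalg.inv(p["intrinsics"])@np.array([px[0],px[1],1.])
    return Rt@M[:3,3]+np.array(s["position"]),d/np.linalg.norm(d)
def pl(r,z): c,d=r; return c+d*(z-c[2])/d[2]
def tri(rs):
    A=np.zeros((3,3));b=np.zeros(3)
    for c,d in rs:
        P=np.eye(3)-np.outer(d,d);A+=P;b+=P@c
    X=np.linalg.solve(A,b)
    return X,[np.linalg.norm((np.eye(3)-np.outer(d,d))@(X-c)) for c,d in rs]
def proj(cam,X):
    p=eyes.camera_params(cam);x=p["intrinsics"]@(p["R"]@np.array(X)+p["t"]);return x[:2]/x[2]
E
cat > m.py <<'E'
from h import *
np.set_printoptions(precision=4,suppress=True)
T=lambda u,v:(140+(u+.5)/4-.5,180+(v+.5)/4-.5); S=lambda u,v:(300+(u+.5)/3.5-.5,165+(v+.5)/3.5-.5)
t=cv2.imread("pics/top0.png");s=cv2.imread("pics/scene0.png")
# mat
for n,im in(("top",t),("scene",s)):
    hsv=cv2.cvtColor(im,cv2.COLOR_BGR2HSV)
    m=cv2.inRange(hsv,(105,150,80),(125,255,255))
    for c in cv2.findContours(m,cv2.RETR_EXTERNAL,cv2.CHAIN_APPROX_NONE)[0]:
        if cv2.contourArea(c)>1000:
            e=cv2.fitEllipse(c);print(n,e[0],e[1],pl(ray(n,e[0]),.003))
            P=np.array([pl(ray(n,q[0]),.003)[:2] for q in c]);print(cv2.minEnclosingCircle(P.astype(np.float32)))
    r=cv2.inRange(hsv,(0,160,60),(6,255,255))|cv2.inRange(hsv,(174,160,60),(180,255,255))
    for c in cv2.findContours(r,cv2.RETR_EXTERNAL,cv2.CHAIN_APPROX_NONE)[0]:
        if cv2.contourArea(c)>200: print("red",n,cv2.boundingRect(c))
co=[pl(ray("top",T(*q)),.012) for q in((450,65),(714,77),(711,252),(450,242))]
print("plate",co,np.mean(co,0))
for i in range(4):
  d=co[(i+1)%4]-co[i];print(np.linalg.norm(d),np.degrees(np.arctan2(d[1],d[0])))
print("handle top",tri([ray("top",T(76,314)),ray("scene",S(532,41))]))
print("collar",pl(ray("top",T(140,323)),.143),pl(ray("scene",S(512,172)),.143))
print("knob end",tri([ray("top",T(682,131)),ray("scene",S(75,288))]))
E
python3 m.py
```

```text
top (462.9949035644531, 275.0401306152344) (58.24648666381836, 60.26937484741211) [ 0.4731 -0.3425  0.003 ]
((0.4732606112957001, -0.34229743480682373), 0.07375328242778778)
top (38.53086853027344, 170.38262939453125) (70.95964050292969, 78.17998504638672) [0.7367 0.7121 0.003 ]
((0.7344359159469604, 0.7215381860733032), 0.12481579929590225)
red top (115, 251, 15, 39)
red top (280, 199, 33, 32)
scene (156.7681884765625, 271.53338623046875) (34.29583740234375, 63.55930709838867) [ 0.4795 -0.3429  0.003 ]
((0.4758119285106659, -0.3426656126976013), 0.07270457595586777)
red scene (318, 246, 34, 33)
plate [array([0.6688, 0.1741, 0.012 ]), array([0.6609, 0.0111, 0.012 ]), array([0.5526, 0.0132, 0.012 ]), array([0.5591, 0.1728, 0.012 ])] [0.6104 0.0928 0.012 ]
0.16314498985127462 -92.77660978469997
0.10827959453120552 178.89983028163246
0.1596929776235055 87.67594895809476
0.1096948170903717 0.6857289129410733
handle top (array([0.5052, 0.3209, 0.2317]), [np.float64(0.00016973243962641678), np.float64(0.00016973243962642572)])
collar [0.5045 0.3184 0.143 ] [0.5109 0.3199 0.143 ]
knob end (array([0.6083, 0.0312, 0.1385]), [np.float64(0.002429231177132338), np.float64(0.0024292311771323375)])
```

```bash
cat >> h.py <<'E'
from scipy.spatial.transform import Rotation as Ro
def delta(pos,R,s=None):
    s=s or env.observe();R0=np.array(s["tool_rot"])
    d=R0.T@(np.array(pos)-s["position"])/.75
    w=Ro.from_matrix(R0.T@R).as_rotvec()/np.pi
    print("delta",np.round(d,4),np.round(w,4),"rows",np.linalg.norm(d)*.75/.0417,np.linalg.norm(w)*180/7.16)
def axis(az,lean=35):
    a=np.radians(az);l=np.radians(lean);return np.array([np.sin(l)*np.cos(a),np.sin(l)*np.sin(a),np.cos(l)])
def toolR(a,yaz=None):
    # tool z = -a, y level, perpendicular to lean, pointing roughly +x
    z=-a
    if yaz is None: y=np.cross([0,0,1.],a) ; y/=np.linalg.norm(y)
    else:
        y=np.array([np.cos(np.radians(yaz)),np.sin(np.radians(yaz)),0]);y-=z*(y@z);y/=np.linalg.norm(y)
    if y[0]<0:y=-y
    return np.stack([np.cross(y,z),y,z],1)
np.set_printoptions(precision=4,suppress=True)
E
python3 - <<'E'
from h import *
delta([.5,0,.42],toolR(np.array([0,0,1.]),0))
E
```

```text
delta [-0.6373 -0.5377 -0.2974] [-0.0004  0.0001  0.4052] rows 15.922992514077587 10.1867599363495
```

Emit:
{"api": "jog_arm", "payload": {"deltas": [-0.3,-0.25,-0.28,0,0,0.2,-1,-0.637,-0.538,-0.297,0,0,0.405,-1,-0.637,-0.538,-0.297,0,0,0.405,-1,-0.637,-0.538,-0.297,0,0,0.405,-1,-0.637,-0.538,-0.297,0,0,0.405,-1,-0.637,-0.538,-0.297,0,0,0.405,-1,-0.637,-0.538,-0.297,0,0,0.405,-1,-0.637,-0.538,-0.297,0,0,0.405,-1,-0.637,-0.538,-0.297,0,0,0.405,-1,-0.637,-0.538,-0.297,0,0,0.405,-1,-0.637,-0.538,-0.297,0,0,0.405,-1,-0.637,-0.538,-0.297,0,0,0.405,-1]}}

```text
time_s: 1.15
position: [0.4152, 0.13, 0.3679]
tool_rot: [[0.001, 1.0, 0.0], [1.0, -0.001, 0.0], [0.0, 0.0, -1.0]]
ft_force: [0.8, 0.9, 0.4]
grip_width: 0.0855
```

Run:
```python
from h import *
s=env.observe();print(s["position"],s["q"],s["time_s"])
a=axis(-92.5);m=np.array([.612,.057,.106])
delta(m+.2*a,toolR(a));print(m+.2*a)
```

```text
[0.4152 0.13   0.3679] [  1.7161   5.7021  68.7126   0.0033 105.5847   1.7829] 1.15
delta [-0.2499  0.256   0.1307] [-0.0041  0.1944  0.0131] rows 6.849687226711086 4.899261657266832
[ 0.607  -0.0576  0.2698]
```

Emit:
{"api": "jog_arm", "payload": {"deltas": [-0.25,0.256,0.13,0,0.194,0.013,-1,-0.25,0.256,0.13,0,0.194,0.013,-1,-0.25,0.256,0.13,0,0.194,0.013,-1,-0.25,0.256,0.13,0,0.194,0.013,-1,-0.25,0.256,0.13,0,0.194,0.013,-1,-0.25,0.256,0.13,0,0.194,0.013,-1,-0.25,0.256,0.13,0,0.194,0.013,-1,-0.25,0.256,0.13,0,0.194,0.013,-1,-0.25,0.256,0.13,0,0.194,0.013,-1,-0.25,0.256,0.13,0,0.194,0.013,-1,-0.25,0.256,0.13,0,0.194,0.013,-1,-0.25,0.256,0.13,0,0.194,0.013,-1]}}

```text
time_s: 2.15
position: [0.6065, -0.0544, 0.2711]
tool_rot: [[0.036, 0.999, 0.013], [0.82, -0.037, 0.571], [0.571, -0.01, -0.821]]
ft_force: [-0.0, 0.6, 0.3]
grip_width: 0.0852
```

Run:
```python
from h import *
import pickle
s=env.observe();print(s["position"],s["q"],s["time_s"],s["qvel"])
pickle.dump(s,open("s1.pkl","wb"))
cv2.imwrite("pics/w1.png",eyes.get_image("wrist")[:,:,::-1])
```

```text
[ 0.6065 -0.0544  0.2711] [-30.688   30.7684  55.6919  31.8373 109.3261 -21.8766] 2.15 [-0.1611  0.0887 -0.0887 -0.0173 -0.0938  0.0805]
```

View pics/w1.png

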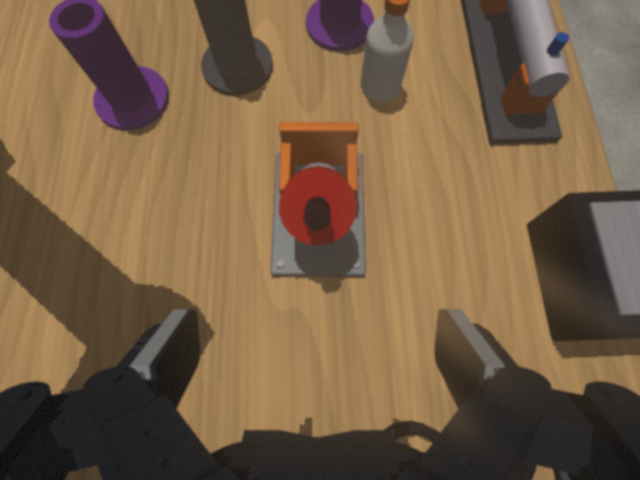

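The cap disc is centred near (318,205) with its knob near (317,212). The plate's corners are about (273,275), (365,275), (363,153) and (277,153). The view is nearly along the cup's axis.

Run:
```python
from h import *
import pickle
s=pickle.load(open("s1.pkl","rb"))
im=cv2.imread("pics/w1.png");hsv=cv2.cvtColor(im,cv2.COLOR_BGR2HSV)
cv2.imwrite("pics/w1c.png",cv2.resize(im[110:290,250:390],None,fx=4,fy=4,interpolation=cv2.INTER_CUBIC)[:600])
r=cv2.inRange(hsv,(0,160,40),(5,255,255))|cv2.inRange(hsv,(174,160,40),(180,255,255))
c=max(cv2.findContours(r,cv2.RETR_EXTERNAL,cv2.CHAIN_APPROX_NONE)[0],key=cv2.contourArea)
e=cv2.fitEllipse(cv2.convexHull(c));print(e,cv2.boundingRect(c))
print("disc",pl(wray(e[0],s),.111))
k=cv2.inRange(hsv,(0,0,0),(180,255,60))[185:235,300:336];ys,xs=np.nonzero(k);print("knob px",xs.min()+300,xs.max()+300,ys.min()+185,ys.max()+185)
co=[pl(wray(q,s),.012) for q in((272,275),(366,275),(363,153),(277,153))];print(np.array(co),np.mean(co,0))
for i in range(4):
  d=co[(i+1)%4]-co[i];print(np.linalg.norm(d),np.degrees(np.arctan2(d[1],d[0])))
```

```text
((317.3757629394531, 205.52166748046875), (75.912841796875, 77.20852661132812), 155.05062866210938) (280, 167, 76, 77)
disc [0.6091 0.0555 0.111 ]
knob px 305 328 198 229
[[0.5549 0.0148 0.012 ]
 [0.6619 0.0106 0.012 ]
 [0.6701 0.1685 0.012 ]
 [0.5614 0.1732 0.012 ]] [0.6121 0.0918 0.012 ]
0.10714248532224391 -2.252202635278569
0.1581243541700621 87.0437032641089
0.10876601702871475 177.54330921042668
0.15850092258900642 -92.36797363434354
```

View pics/w1c.png

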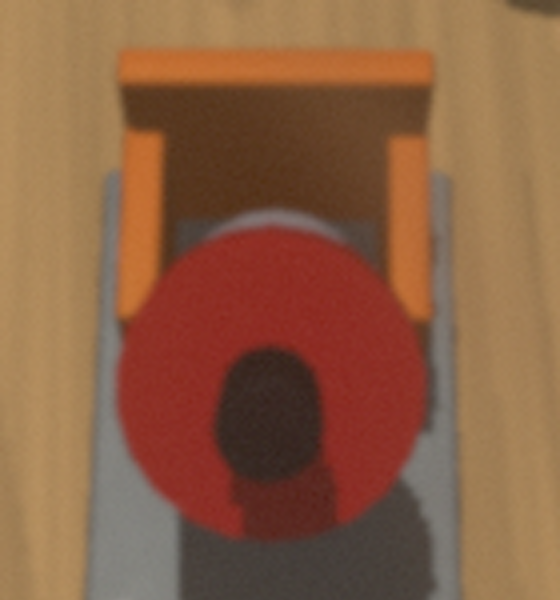

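```bash
cat >> h.py <<'E'
A=axis(-92.45);M=np.array([.6096,.0585,.106])
MAT=np.array([.474,-.3425])
E
python3 - <<'E'
from h import *
delta(M+.07*A,toolR(A));delta(M+.011*A,toolR(A))
E
```

```text
delta [-0.0023 -0.0002  0.1733] [-0.0038  0.0008 -0.0003] rows 3.117698078282391 0.09814169948382034
delta [-0.0021  0.0007  0.252 ] [-0.0038  0.0008 -0.0003] rows 4.5323608207244295 0.09814169948382034
```

Emit:
{"api": "jog_arm", "payload": {"deltas": [-0.002,0,0.05,-0.004,0.001,0,-1,-0.002,0,0.1,-0.004,0.001,0,-1,-0.002,0,0.15,-0.004,0.001,0,-1,-0.002,0,0.185,-0.004,0.001,0,-1,-0.002,0,0.21,-0.004,0.001,0,-1,-0.002,0,0.23,-0.004,0.001,0,-1,-0.002,0.001,0.245,-0.004,0.001,0,-1,-0.002,0.001,0.252,-0.004,0.001,0,-1,-0.002,0.001,0.252,-0.004,0.001,0,-1]}}

```text
time_s: 2.95
position: [0.6096, 0.0521, 0.1137]
tool_rot: [[0.037, 0.999, 0.024], [0.817, -0.044, 0.574], [0.575, -0.002, -0.818]]
ft_force: [0.3, 0.0, 0.5]
grip_width: 0.0852
```

Run:
```python
from h import *
delta(M+.011*A,toolR(A))
cv2.imwrite("pics/w2.png",eyes.get_image("wrist")[:,:,::-1])
```

```text
delta [ 0.0011 -0.0003 -0.0013] [-0.0003 -0.0005 -0.0007] rows 0.031427773506731996 0.024509079387110683
```

View pics/w2.png

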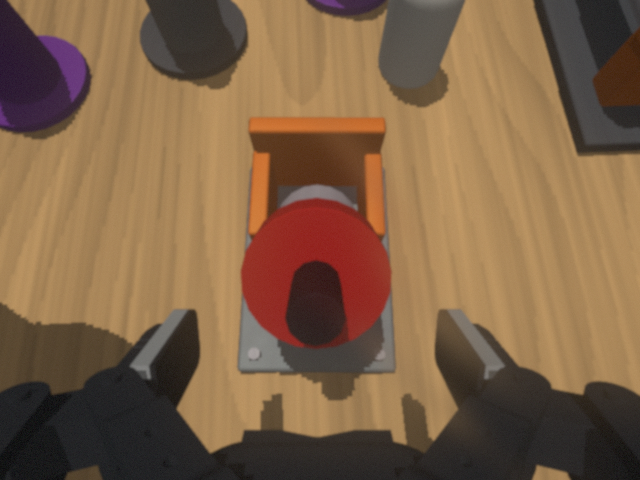

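The knob's end is at (315,318), and I predicted (317,316) for the commanded pose, so it's centred between the jaws. I'll close the gripper.

Emit:
{"api": "jog_arm", "payload": {"deltas": [0,0,0,0,0,0,1,0,0,0,0,0,0,1,0,0,0,0,0,0,1,0,0,0,0,0,0,1,0,0,0,0,0,0,1,0,0,0,0,0,0,1,0,0,0,0,0,0,1,0,0,0,0,0,0,1], "grip_force": 45}}

```text
time_s: 3.67
position: [0.6102, 0.0507, 0.1148]
tool_rot: [[0.037, 0.999, 0.026], [0.818, -0.046, 0.574], [0.574, -0.0, -0.819]]
ft_force: [-0.4, -0.8, -0.1]
grip_width: 0.0003
```

Emit:
{"api": "jog_arm", "payload": {"deltas": [0,0,-0.01,0,0,0,1,0,0,-0.02,0,0,0,1,0,0,-0.035,0,0,0,1,0,0,-0.05,0,0,0,1,0,0,-0.08,0,0,0,1,0,0,-0.11,0,0,0,1,0,0,-0.14,0,0,0,1,0,0,-0.16,0,0,0,1,0,0,-0.17,0,0,0,1]}}

```text
time_s: 4.42
position: [0.6072, -0.0236, 0.2206]
tool_rot: [[0.037, 0.999, 0.028], [0.818, -0.046, 0.573], [0.573, 0.001, -0.819]]
ft_force: [0.5, -0.4, 0.3]
grip_width: -0.0
```

Run:
```python
from h import *
s=env.observe();print(s["grip_width"],s["ft_force"],s["position"],s["time_s"])
cv2.imwrite("pics/w3.png",eyes.get_image("wrist")[:,:,::-1])
```

```text
-1.0240250503517779e-05 [ 0.5109 -0.3921  0.2556] [ 0.6072 -0.0236  0.2206] 4.4167
```

View pics/w3.png

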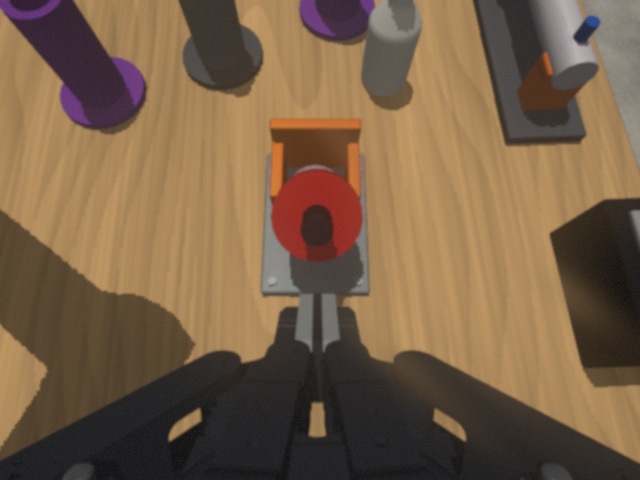

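The fingers shut on nothing and the cap is still on the cup. I'll check where the fingertips really are against the reported TCP in the fixed views.

Run:
```python
from h import *
s=env.observe()
out=[]
for n in("scene","top"):
    im=eyes.get_image(n)[:,:,::-1].copy()
    p=proj(n,s["position"]);k=proj(n,M+.046*A);g=proj(n,s["position"]-.1*np.array(s["tool_rot"])[:,2]);print(n,p,k,g)
    x,y=int(p[0])-70,int(p[1])-80
    c=cv2.resize(im[y:y+140,x:x+100],None,fx=4,fy=4,interpolation=cv2.INTER_CUBIC)
    for q,col in((p,(0,255,0)),(k,(255,255,0)),(g,(0,255,255))): cv2.circle(c,(int((q[0]-x)*4+2),int((q[1]-y)*4+2)),4,col,1)
    out.append(c)
cv2.imwrite("pics/tcp.png",np.hstack(out))
```

```text
scene [291.4047 213.0521] [320.3571 244.8843] [258.6337 175.2155]
top [335.911  206.4621] [308.5109 211.8468] [369.7083 200.4564]
```

View pics/tcp.png

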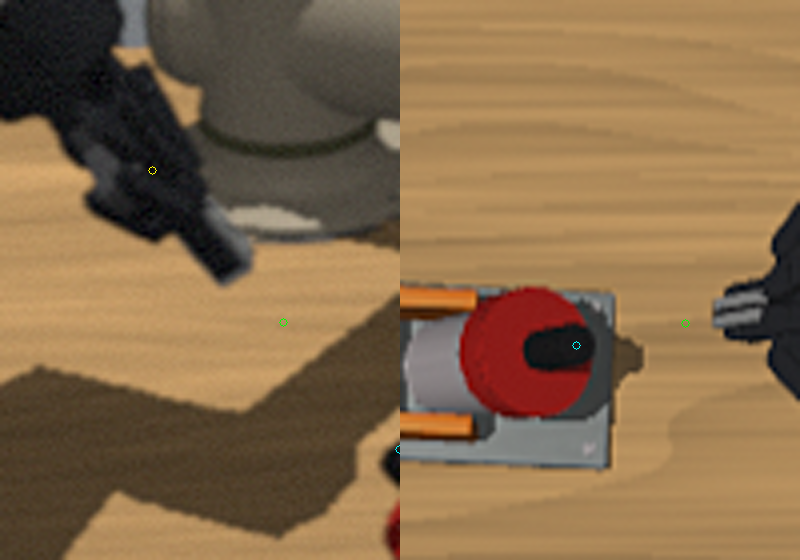

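```bash
python3 - <<'E'
from h import *
s=env.observe()
px,py=221,133;tx,ty=265,126
S=lambda u,v:(px+(u+.5)/4-.5,py+(v+.5)/4-.5);T=lambda u,v:(tx+(u-400+.5)/4-.5,ty+(v+.5)/4-.5)
X,r=tri([ray("scene",S(237,265)),ray("top",T(714,313))])
print(X,r,np.array(s["tool_rot"]).T@(X-s["position"]))
# wrist: shut tip
print(np.array(s["position"]))
E
python3 - <<'E'
import cv2
im=cv2.imread("pics/w3.png");cv2.imwrite("pics/w3c.png",cv2.resize(im[280:430,260:375],None,fx=4,fy=4,interpolation=cv2.INTER_CUBIC))
E
```

```text
[ 0.607  -0.0404  0.2524] [np.float64(0.004130542690590289), np.float64(0.004130542690590308)] [ 0.0046  0.0011 -0.0385]
[ 0.6067 -0.022   0.2182]
```

View pics/w3c.png

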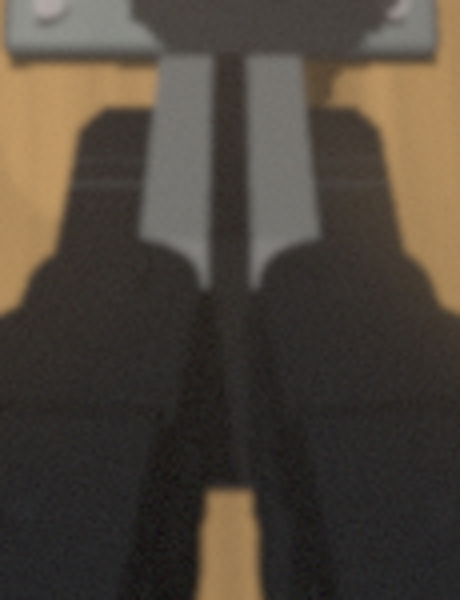

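Both measures agree: the fingertips lie about 39 mm behind the reported TCP, at −38.5 mm by triangulation and about −40 mm in the wrist view. From here I'll treat the tip as TCP − 39 mm along tool z. I'll reopen the gripper and go in again.

```bash
echo 'L=.039' >> h.py
python3 - <<'E'
from h import *
delta(M+(.014-L)*A,toolR(A))
E
```

```text
delta [ 0.0019 -0.0008  0.2176] [ 0.0001 -0.0004 -0.001 ] rows 3.912940063490412 0.027038214597861765
```

Emit:
{"api": "jog_arm", "payload": {"deltas": [0,0,0,0,0,0,-1,0,0,0,0,0,0,-1,0,0,0,0,0,0,-1,0,0,0,0,0,0,-1,0,0,0,0,0,0,-1,0.001,0,0.04,0,0,0,-1,0.002,-0.001,0.08,0,0,0,-1,0.002,-0.001,0.12,0,0,-0.001,-1,0.002,-0.001,0.15,0,0,-0.001,-1,0.002,-0.001,0.17,0,0,-0.001,-1,0.002,-0.001,0.18,0,0,-0.001,-1,0.002,-0.001,0.18,0,0,-0.001,-1]}}

```text
time_s: 5.57
position: [0.6088, 0.0579, 0.1075]
tool_rot: [[0.035, 0.999, 0.022], [0.817, -0.041, 0.575], [0.575, -0.002, -0.818]]
ft_force: [-0.8, -0.3, 0.5]
grip_width: 0.0855
```

Run:
```python
from h import *
delta(M+(.014-L)*A,toolR(A)); print(env.observe()["grip_width"])
cv2.imwrite("pics/w4.png",eyes.get_image("wrist")[:,:,::-1])
```

```text
delta [-0.0006  0.0012  0.0355] [-0.0009 -0.0007 -0.    ] rows 0.6385716929523237 0.028445428880603727
0.08547403210337025
```

View pics/w4.png

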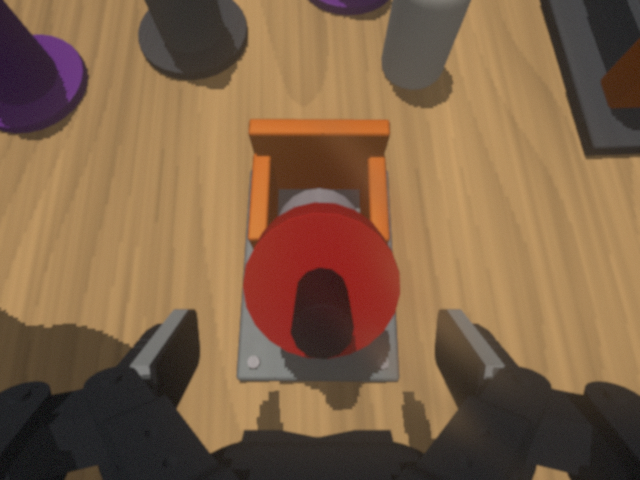

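The knob's end is at (322,327), centred between the pads. I'll go the last 26 mm and close.

Emit:
{"api": "jog_arm", "payload": {"deltas": [0,0.001,0.015,0,0,0,-1,0,0.001,0.025,0,0,0,-1,0,0.001,0.032,0,0,0,-1,0,0.001,0.036,0,0,0,-1,0,0.001,0.036,0,0,0,1,0,0.001,0.036,0,0,0,1,0,0.001,0.036,0,0,0,1,0,0.001,0.036,0,0,0,1,0,0.001,0.036,0,0,0,1,0,0.001,0.036,0,0,0,1,0,0.001,0.036,0,0,0,1,0,0.001,0.036,0,0,0,1], "grip_force": 45}}

```text
time_s: 6.62
position: [0.6109, 0.0722, 0.0868]
tool_rot: [[0.034, 0.999, 0.025], [0.818, -0.043, 0.574], [0.575, 0.001, -0.818]]
ft_force: [-0.6, -1.8, 4.9]
grip_width: 0.0225
```

Run:
```python
from h import *
s=env.observe();print(s["ft_force"]); delta(M+(.014-L)*A,toolR(A)); print(s["grip_width"])
cv2.imwrite("pics/w5.png",eyes.get_image("wrist")[:,:,::-1])
```

```text
[-0.5858 -1.817   4.8829]
delta [-0.0003 -0.001   0.0019] [ 0.0001 -0.0004  0.0002] rows 0.03826367204569869 0.011613669866976624
0.022505640222049546
```

View pics/w5.png

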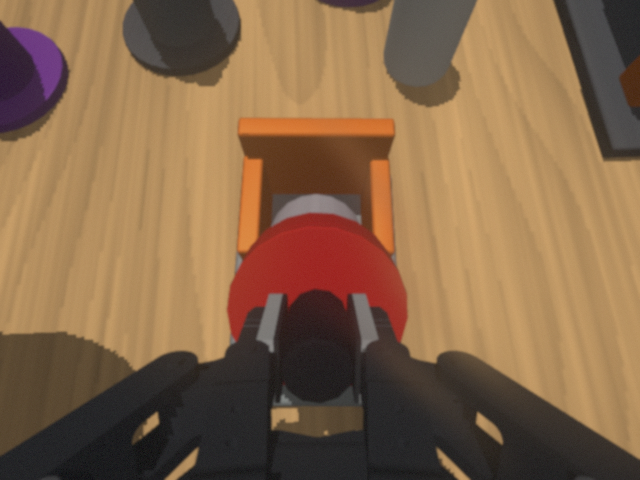

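The pads are on the knob, with the opening at 22.5 mm. I'll pull along the axis.

Emit:
{"api": "jog_arm", "payload": {"deltas": [0,0,-0.008,0,0,0,1,0,0,-0.018,0,0,0,1,0,0,-0.03,0,0,0,1,0,0,-0.045,0,0,0,1,0,0,-0.065,0,0,0,1,0,0,-0.09,0,0,0,1,0,0,-0.115,0,0,0,1,0,0,-0.135,0,0,0,1,0,0,-0.15,0,0,0,1,0,0,-0.16,0,0,0,1,0,0,-0.16,0,0,0,1]}}

```text
time_s: 7.58
position: [0.6082, 0.0025, 0.1859]
tool_rot: [[0.034, 0.999, 0.027], [0.818, -0.043, 0.573], [0.574, 0.002, -0.819]]
ft_force: [0.1, -0.2, -0.4]
grip_width: 0.0228
```

Run:
```python
from h import *
s=env.observe();print(s["ft_force"],s["position"],s["grip_width"],s["q"])
cv2.imwrite("pics/w6.png",eyes.get_image("wrist")[:,:,::-1])
# hover over mat: skirt edge->tip: tip at skirt+34mm ; rep = tip - L in z
Rv=toolR(np.array([0,0,1.]),0)
for yaz in(0,-30,-60):
  delta([MAT[0],MAT[1],.003+.034-L+.10],toolR(np.array([0,0,1.]),yaz))
```

```text
[ 0.0895 -0.2037 -0.4475] [0.6082 0.0025 0.1859] 0.022760901021985365 [-26.2244  31.8587  67.9931  31.8791  94.9387 -25.1943]
delta [-0.4497 -0.1587 -0.1742] [ 0.0044 -0.1948 -0.0132] rows 9.13126701214018 4.909901433349806
delta [-0.4497 -0.1587 -0.1742] [-0.0466 -0.1911  0.1482] rows 9.13126701214018 6.191831524000168
delta [-0.4497 -0.1587 -0.1742] [-0.0976 -0.1781  0.3094] rows 9.13126701214018 9.303108579515932
```

View pics/w6.png

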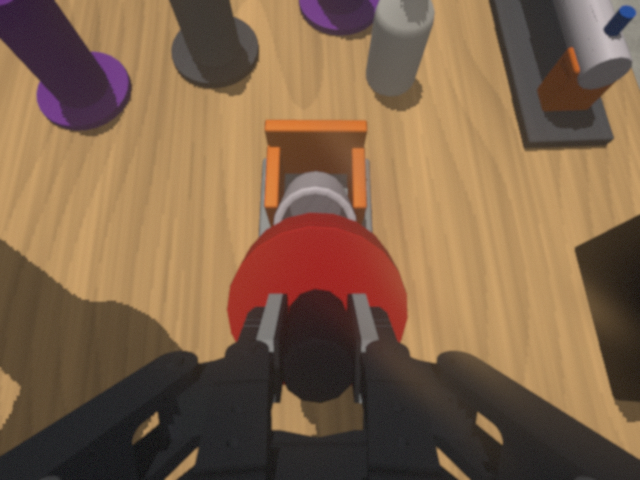

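Emit:
{"api": "jog_arm", "payload": {"deltas": [-0.04,-0.014,-0.06,0,-0.02,0,1,-0.085,-0.03,-0.1,0,-0.05,-0.003,1,-0.135,-0.048,-0.13,0.001,-0.08,-0.005,1,-0.185,-0.065,-0.145,0.002,-0.11,-0.007,1,-0.235,-0.083,-0.155,0.003,-0.14,-0.009,1,-0.285,-0.1,-0.16,0.004,-0.17,-0.011,1,-0.335,-0.118,-0.165,0.004,-0.195,-0.013,1,-0.38,-0.135,-0.17,0.004,-0.195,-0.013,1,-0.42,-0.148,-0.174,0.004,-0.195,-0.013,1,-0.44,-0.156,-0.174,0.004,-0.195,-0.013,1,-0.45,-0.159,-0.174,0.004,-0.195,-0.013,1,-0.45,-0.159,-0.174,0.004,-0.195,-0.013,1]}}

```text
time_s: 8.63
position: [0.4732, -0.3423, 0.0962]
tool_rot: [[0.002, 1.0, -0.001], [1.0, -0.002, 0.002], [0.002, -0.001, -1.0]]
ft_force: [-0.2, -0.6, -0.3]
grip_width: 0.0231
```

Run:
```python
from h import *
import pickle
s=env.observe();print(s["ft_force"],s["position"],s["grip_width"],s["q"]);pickle.dump(s,open("s7.pkl","wb"))
cv2.imwrite("pics/w7.png",eyes.get_image("wrist")[:,:,::-1])
cv2.imwrite("pics/top7.png",eyes.get_image("top")[:,:,::-1])
cv2.imwrite("pics/scene7.png",eyes.get_image("scene")[:,:,::-1])
```

```text
[-0.1725 -0.6184 -0.2873] [ 0.4732 -0.3423  0.0962] 0.023051776048245265 [-47.492   30.2682  77.678    0.0182  72.1787 -47.4101]
```

View pics/w7.png

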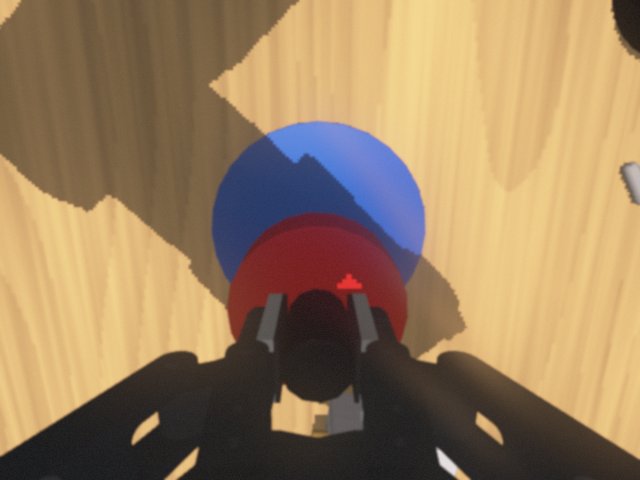

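View pics/scene7.png

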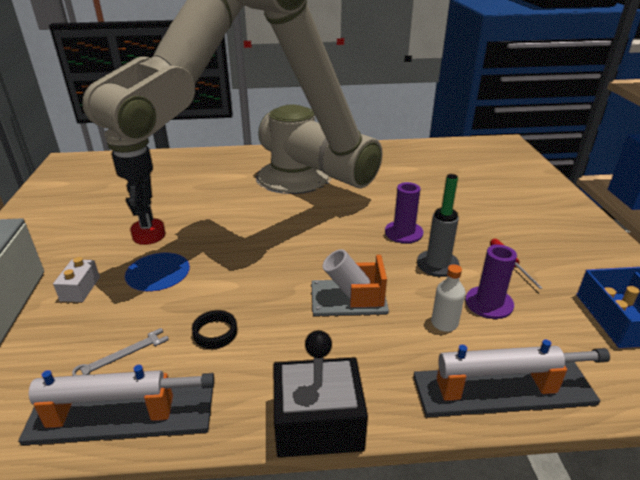

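The cap is in the grip over the mat and the cup is open, with its mouth at scene (337,265). I'll refine the mat centre from the wrist view.

Run:
```python
from h import *
import pickle
s=pickle.load(open("s7.pkl","rb"))
im=cv2.imread("pics/w7.png");hsv=cv2.cvtColor(im,cv2.COLOR_BGR2HSV)
m=cv2.inRange(hsv,(105,120,40),(125,255,255))
c=max(cv2.findContours(m,cv2.RETR_EXTERNAL,cv2.CHAIN_APPROX_NONE)[0],key=cv2.contourArea)[:,0]
c=c[c[:,1]<232]
c=np.array([q for q in c if not(235<q[0]<400 and q[1]>195)])
P=np.array([pl(wray(q,s),.003)[:2] for q in c])
B=np.c_[2*P,np.ones(len(P))];x=np.linalg.lstsq(B,(P**2).sum(1),rcond=None)[0];r=np.sqrt(x[2]+x[0]**2+x[1]**2);print(x[:2],r)
MATn=np.array([.474,-.3425])
delta([MATn[0],MATn[1],.0962-.085],toolR(np.array([0,0,1.]),0))
```

```text
[ 0.4713 -0.3421] 0.06803969679230353
delta [-0.0017 -0.0012  0.116 ] [0.0004 0.0002 0.0004] rows 2.0871935749818475 0.015478192884783179
```

Emit:
{"api": "jog_arm", "payload": {"deltas": [0,0,0.025,0,0,0,1,0,0,0.05,0,0,0,1,0,0,0.075,0,0,0,1,0,0,0.095,0,0,0,1,0,0,0.108,0,0,0,1,0,0,0.115,0,0,0,1,0,0,0.12,0,0,0,1,0,0,0.12,0,0,0,1]}}

```text
time_s: 9.45
position: [0.4742, -0.342, 0.0076]
tool_rot: [[-0.0, 1.0, 0.001], [1.0, 0.0, -0.0], [-0.0, 0.001, -1.0]]
ft_force: [-0.9, -0.3, -0.5]
grip_width: 0.0228
```

Run:
```python
from h import *
s=env.observe();print(s["ft_force"],s["position"])
im=eyes.get_image("scene")[:,:,::-1];cv2.imwrite("pics/s8.png",cv2.resize(im[160:300,100:220],None,fx=4,fy=4,interpolation=cv2.INTER_CUBIC))
```

```text
[-0.9448 -0.3092 -0.4995] [ 0.4742 -0.342   0.0076]
```

View pics/s8.png

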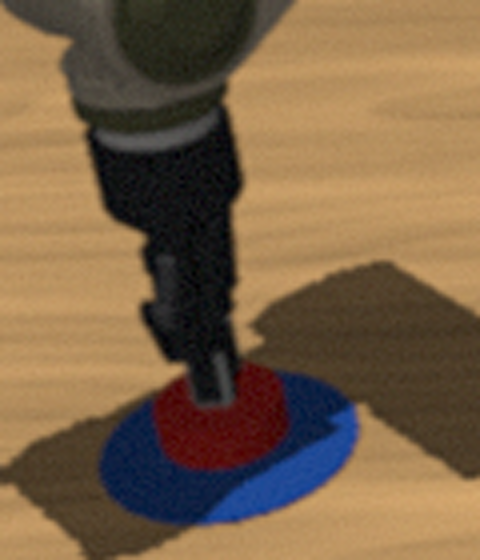

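It's nearly down and well centred. I'll lower in small steps.

Emit:
{"api": "jog_arm", "payload": {"deltas": [0,0,0.002,0,0,0,1,0,0,0.004,0,0,0,1,0,0,0.006,0,0,0,1,0,0,0.008,0,0,0,1,0,0,0.008,0,0,0,1]}}

```text
time_s: 9.92
position: [0.4738, -0.3423, 0.0013]
tool_rot: [[0.0, 1.0, 0.0], [1.0, -0.0, -0.0], [-0.0, 0.0, -1.0]]
ft_force: [0.1, -0.5, 0.0]
grip_width: 0.0228
```

Emit:
{"api": "jog_arm", "payload": {"deltas": [0,0,0.001,0,0,0,1,0,0,0.002,0,0,0,1,0,0,0.003,0,0,0,1,0,0,0.003,0,0,0,1]}}

```text
time_s: 10.25
position: [0.474, -0.3425, -0.0001]
tool_rot: [[0.0, 1.0, 0.001], [1.0, -0.0, -0.001], [-0.001, 0.001, -1.0]]
ft_force: [-0.0, 0.6, 4.9]
grip_width: 0.0229
```

The skirt is on the mat at 4.9 N. I'll release and retreat straight up.

Emit:
{"api": "jog_arm", "payload": {"deltas": [0,0,0,0,0,0,-1,0,0,0,0,0,0,-1,0,0,0,0,0,0,-1,0,0,0,0,0,0,-1,0,0,0,0,0,0,-1,0,0,0,0,0,0,-1,0,0,-0.03,0,0,0,-1,0,0,-0.08,0,0,0,-1,0,0,-0.13,0,0,0,-1,0,0,-0.18,0,0,0,-1,0,0,-0.23,0,0,0,-1,0,0,-0.28,0,0,0,-1]}}

```text
time_s: 11.25
position: [0.4735, -0.3419, 0.2112]
tool_rot: [[0.0, 1.0, 0.0], [1.0, -0.0, -0.0], [-0.0, 0.0, -1.0]]
ft_force: [0.6, -0.5, 0.2]
grip_width: 0.0851
```

Run:
```python
from h import *
s=env.observe();print(s["position"],s["grip_width"],s["q"])
cv2.imwrite("pics/w9.png",eyes.get_image("wrist")[:,:,::-1])
# view waypoint: above cup axis for mouth measure, then probe
delta(M+.17*A,toolR(A))
```

```text
[ 0.4735 -0.3419  0.2112] 0.08510141708290284 [-47.4402  24.7483  67.213    0.0044  88.0081 -47.4268]
delta [ 0.4062  0.1736 -0.0372] [-0.0013  0.1975  0.0141] rows 7.974129251111199 4.977896737394124
```

View pics/w9.png

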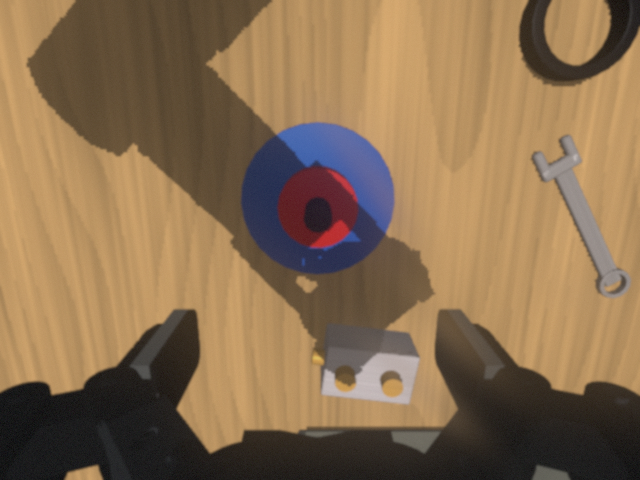

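The cap is centred: mat (318,198), disc (318,207), with the offset being parallax from its height. I'll swing past the cup to measure the bare mouth.

Emit:
{"api": "jog_arm", "payload": {"deltas": [0.04,0.018,-0.02,0,0.02,0.001,-1,0.09,0.039,-0.03,0,0.05,0.003,-1,0.14,0.06,-0.037,0,0.08,0.006,-1,0.19,0.081,-0.037,0,0.115,0.008,-1,0.24,0.103,-0.037,0,0.145,0.01,-1,0.29,0.124,-0.037,0,0.175,0.013,-1,0.34,0.145,-0.037,-0.001,0.197,0.014,-1,0.38,0.163,-0.037,-0.001,0.197,0.014,-1,0.4,0.171,-0.037,-0.001,0.197,0.014,-1,0.406,0.174,-0.037,-0.001,0.197,0.014,-1,0.406,0.174,-0.037,-0.001,0.197,0.014,-1]}}

```text
time_s: 12.22
position: [0.6044, -0.0369, 0.2367]
tool_rot: [[0.039, 0.999, 0.016], [0.814, -0.041, 0.58], [0.58, -0.01, -0.815]]
ft_force: [-1.1, 0.2, 0.6]
grip_width: 0.0858
```

Run:
```python
from h import *
import pickle
eyes.get_image("wrist")
s=env.observe();print(s["position"],s["q"],np.abs(s["qvel"]).max());pickle.dump(s,open("s10.pkl","wb"))
im=eyes.get_image("wrist")[:,:,::-1]
cv2.imwrite("pics/w10.png",im);cv2.imwrite("pics/w10c.png",cv2.resize(im[110:290,230:400],None,fx=3.3,fy=3.3,interpolation=cv2.INTER_CUBIC))
```

```text
[ 0.6042 -0.038   0.2368] [-29.7263  30.9895  61.1557  31.7931 104.0324 -23.7187] 1.4517664290723857
```

View pics/w10c.png

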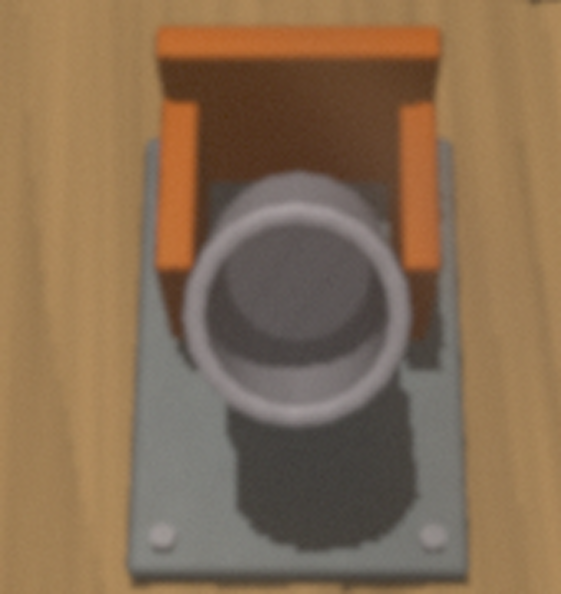

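Mouth ellipse is centred at crop (297,314) and the cup's bottom at about (301,268).

Run:
```python
from h import *
import pickle
s=pickle.load(open("s10.pkl","rb"))
S=lambda u,v:(230+(u+.5)/3.3-.5,110+(v+.5)/3.3-.5)
m=pl(wray(S(297,314),s),.106);print("mouth",m)
mm=[pl(wray(S(*q),s),.106) for q in((185,314),(411,314))];print(np.linalg.norm(mm[0]-mm[1]))
# predicted pixel of bottom centre under A
def wproj(X):
    p=eyes.camera_params("wrist");Mo=p["mount"];Rt=np.array(s["tool_rot"])
    c=Mo[:3,:3].T@(Rt.T@(np.array(X)-s["position"])-Mo[:3,3]);x=p["intrinsics"]@c;return ((x[0]/x[2]-230)*3.3,(x[1]/x[2]-110)*3.3)
for az in(-90,-92.45,-95): print(az,wproj(m-.085*axis(az)))
co=[pl(wray(S(*q),s),.012) for q in((128,577),(468,577),(453,143),(148,143))]
for i in range(4):
  d=co[(i+1)%4]-co[i];print(np.linalg.norm(d),np.degrees(np.arctan2(d[1],d[0])))
im=cv2.imread("pics/top7.png");cv2.imwrite("pics/t7.png",cv2.resize(im[180:250,240:340],None,fx=6,fy=6,interpolation=cv2.INTER_CUBIC))
```

```text
mouth [0.6092 0.0613 0.106 ]
0.05909480783307637
-90 (np.float64(289.8825370999523), np.float64(263.9984825563376))
-92.45 (np.float64(296.3296961311221), np.float64(263.84757310640106))
-95 (np.float64(303.0410541013913), np.float64(263.9550073687844))
0.10767762528421064 -2.558549851768365
0.15721382580955615 86.97458084801066
0.10841061994270851 177.22402796909324
0.15762095041951707 -92.75804606249774
```

View pics/t7.png

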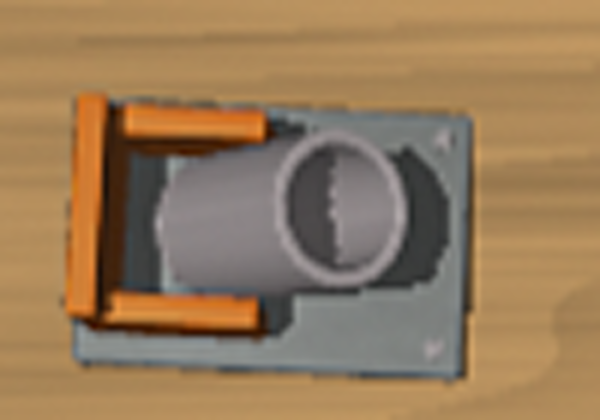

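```bash
cat >> h.py <<'E'
A=axis(-92.6);M=np.array([.6093,.0600,.106])
V=np.array([0,0,1.])
E
python3 - <<'E'
from h import *
print(pl(ray("top",(240+(342.5)/6-.5,180+208.5/6-.5)),.106))
delta([.507,.25,.36],toolR(V,0))
E
```

```text
[0.6089 0.0597 0.106 ]
delta [ 0.4032 -0.1476  0.0869] [ 0.0012 -0.1968 -0.0143] rows 7.8785767895680605 4.959553834222701
```

Emit:
{"api": "jog_arm", "payload": {"deltas": [0.02,-0.01,-0.04,0,-0.02,0,-1,0.06,-0.022,-0.04,0,-0.05,-0.003,-1,0.11,-0.04,-0.02,0,-0.08,-0.006,-1,0.16,-0.059,0,0,-0.11,-0.008,-1,0.21,-0.077,0.02,0,-0.14,-0.01,-1,0.26,-0.095,0.04,0,-0.17,-0.012,-1,0.31,-0.113,0.06,0.001,-0.197,-0.014,-1,0.36,-0.132,0.08,0.001,-0.197,-0.014,-1,0.39,-0.143,0.087,0.001,-0.197,-0.014,-1,0.403,-0.148,0.087,0.001,-0.197,-0.014,-1,0.403,-0.148,0.087,0.001,-0.197,-0.014,-1]}}

```text
time_s: 13.23
position: [0.5066, 0.2514, 0.3614]
tool_rot: [[-0.001, 1.0, 0.003], [1.0, 0.001, 0.0], [0.0, 0.003, -1.0]]
ft_force: [0.5, 0.4, 0.3]
grip_width: 0.0854
```

Run:
```python
from h import *
import pickle
eyes.get_image("wrist")
s=env.observe();print(s["position"],s["q"],np.abs(s["qvel"]).max());pickle.dump(s,open("s11.pkl","wb"))
im=eyes.get_image("wrist")[:,:,::-1]
cv2.imwrite("pics/w11.png",im)
```

```text
[0.5071 0.25   0.3604] [ 14.2693  20.4456  50.2586  -0.0512 109.2328  14.2817] 2.32034500402072
```

View pics/w11.png

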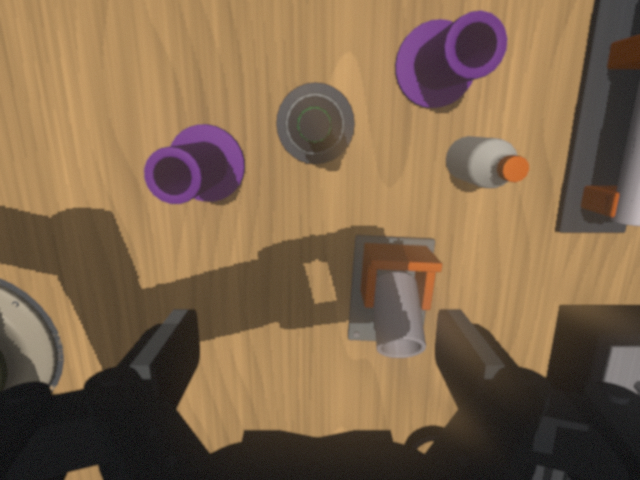

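The probe is seen almost straight down its axis: handle top at about (316,126), rim and collar at about (315,124), between the two purple decoys.

Run:
```python
from h import *
import pickle
s=pickle.load(open("s11.pkl","rb"))
im=cv2.imread("pics/w11.png");cv2.imwrite("pics/w11c.png",cv2.resize(im[75:170,265:365],None,fx=6,fy=6,interpolation=cv2.INTER_CUBIC))
for nm,q,z in(("handle top",(316,126),.232),("rim",(315,124),.137)): print(nm,pl(wray(q,s),z))
```

```text
handle top [0.5064 0.3207 0.232 ]
rim [0.5053 0.322  0.137 ]
```

View pics/w11c.png

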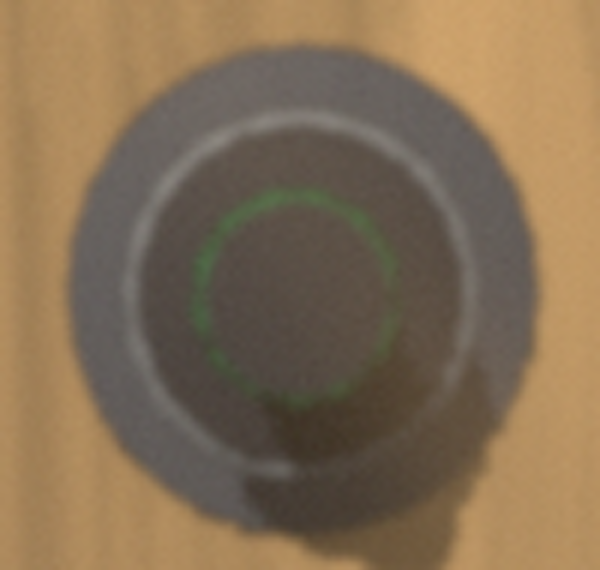

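Run:
```python
from h import *
delta([.505,.3215,.175-L+.07],toolR(V,0));delta([.505,.3215,.175-L],toolR(V,0))
```

```text
delta [ 0.0967 -0.0034  0.2049] [ 0.      0.0003 -0.0006] rows 4.074839144490468 0.017408647640952145
delta [ 0.0968 -0.0034  0.2982] [ 0.      0.0003 -0.0006] rows 5.6389919113473015 0.017408647640952145
```

Emit:
{"api": "jog_arm", "payload": {"deltas": [0.04,-0.002,0.03,0,0,0,-1,0.07,-0.003,0.07,0,0,0,-1,0.09,-0.003,0.12,0,0,0,-1,0.097,-0.003,0.16,0,0,0,-1,0.097,-0.003,0.19,0,0,0,-1,0.097,-0.003,0.205,0,0,0,-1,0.097,-0.003,0.205,0,0,0,-1]}}

```text
time_s: 13.92
position: [0.5044, 0.3207, 0.2025]
tool_rot: [[0.003, 1.0, -0.006], [1.0, -0.003, -0.003], [-0.003, -0.006, -1.0]]
ft_force: [-0.0, -0.2, -0.6]
grip_width: 0.0854
```

Run:
```python
from h import *
im=eyes.get_image("wrist")[:,:,::-1]
delta([.505,.3215,.175-L],toolR(V,0))
cv2.imwrite("pics/w12.png",im)
```

```text
delta [0.0006 0.0002 0.0917] [-0.0009  0.0006 -0.001 ] rows 1.6501853935305424 0.03732174099294166
```

View pics/w12.png

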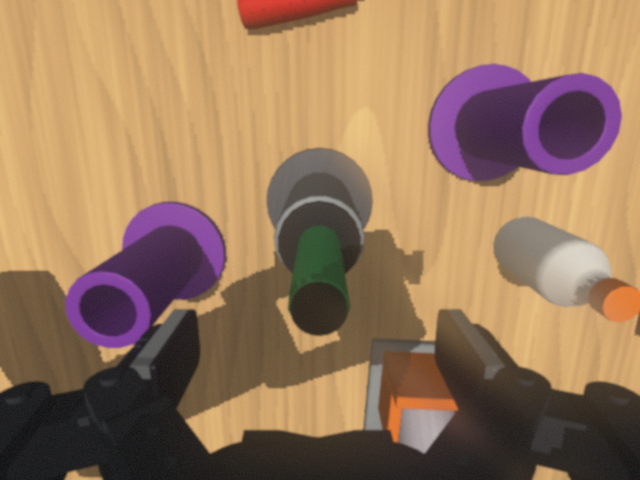

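The handle end is at (318,307), matching the predicted (317,307). I'll descend and close.

Emit:
{"api": "jog_arm", "payload": {"deltas": [0.001,0,0.03,-0.001,0.001,-0.001,-1,0.001,0,0.055,-0.001,0.001,-0.001,-1,0.001,0,0.075,-0.001,0.001,-0.001,-1,0.001,0,0.088,-0.001,0.001,-0.001,-1,0.001,0,0.092,-0.001,0.001,-0.001,-1,0.001,0,0.092,-0.001,0.001,-0.001,1,0.001,0,0.092,-0.001,0.001,-0.001,1,0.001,0,0.092,-0.001,0.001,-0.001,1,0.001,0,0.092,-0.001,0.001,-0.001,1,0.001,0,0.092,-0.001,0.001,-0.001,1,0.001,0,0.092,-0.001,0.001,-0.001,1,0.001,0,0.092,-0.001,0.001,-0.001,1], "grip_force": 70}}

```text
time_s: 14.97
position: [0.505, 0.3243, 0.1381]
tool_rot: [[-0.003, 1.0, 0.005], [1.0, 0.003, 0.003], [0.003, 0.005, -1.0]]
ft_force: [0.6, -0.5, 5.5]
grip_width: 0.0245
```

Run:
```python
from h import *
s=env.observe();print(s["position"],s["grip_width"],s["ft_force"])
np.save("grasp.npy",s["position"])
im=eyes.get_image("wrist")[:,:,::-1]
cv2.imwrite("pics/w13.png",im)
```

```text
[0.505  0.3243 0.1381] 0.02451592481794394 [ 0.6385 -0.4526  5.4521]
```

View pics/w13.png

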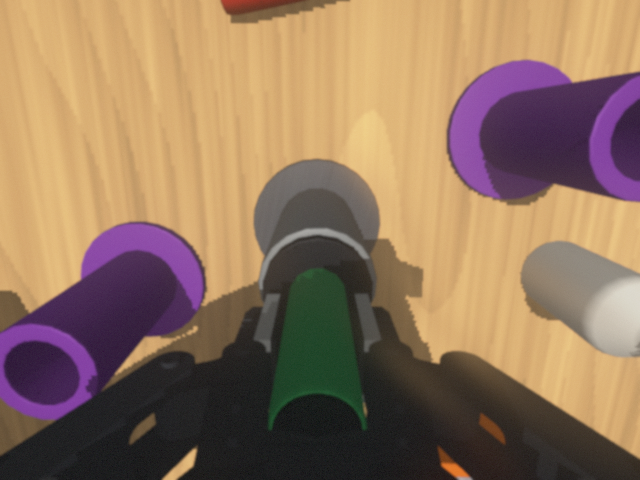

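Gripped at 24.5 mm. The probe tip lies 121 mm beyond the reported TCP (0.138 − 0.017). I'll lift straight up.

Emit:
{"api": "jog_arm", "payload": {"deltas": [0,0,-0.01,0,0,0,1,0,0,-0.025,0,0,0,1,0,0,-0.045,0,0,0,1,0,0,-0.07,0,0,0,1,0,0,-0.1,0,0,0,1,0,0,-0.13,0,0,0,1,0,0,-0.16,0,0,0,1,0,0,-0.19,0,0,0,1,0,0,-0.21,0,0,0,1,0,0,-0.225,0,0,0,1,0,0,-0.23,0,0,0,1,0,0,-0.23,0,0,0,1]}}

```text
time_s: 16.02
position: [0.5039, 0.3237, 0.3103]
tool_rot: [[-0.003, 1.0, 0.004], [1.0, 0.003, 0.003], [0.003, 0.004, -1.0]]
ft_force: [0.3, 0.0, -2.0]
grip_width: 0.0242
```

Run:
```python
from h import *
s=env.observe();print(s["position"],s["grip_width"],s["ft_force"])
z=np.array(s["tool_rot"])[:,2]
o=[]
for n in("scene","top"):
    im=eyes.get_image(n)[:,:,::-1].copy();t=proj(n,s["position"]+.121*z);c=proj(n,s["position"]-.094*z);print(n,t,c)
    x,y=int(c[0])-60,int(c[1])-35
    x,y=max(x,0),max(y,0)
    cr=cv2.resize(im[y:y+140,x:x+100],None,fx=4,fy=4,interpolation=cv2.INTER_CUBIC)
    for q in(t,c): cv2.circle(cr,(int((q[0]-x)*4+2),int((q[1]-y)*4+2)),4,(0,255,255),1)
    o.append(cr)
cv2.imwrite("pics/lift.png",np.hstack(o))
delta(M+.171*A,toolR(A))
```

```text
[0.5039 0.3237 0.3103] 0.02421043422030609 [ 0.3296  0.0133 -1.9587]
scene [450.0061 193.8015] [465.9913  95.0065]
top [164.4484 259.4494] [116.5676 253.9308]
delta [-0.4826  0.1334  0.0828] [-0.0042  0.1937  0.015 ] rows 9.12804712977715 4.8857229430242155
```

View pics/lift.png

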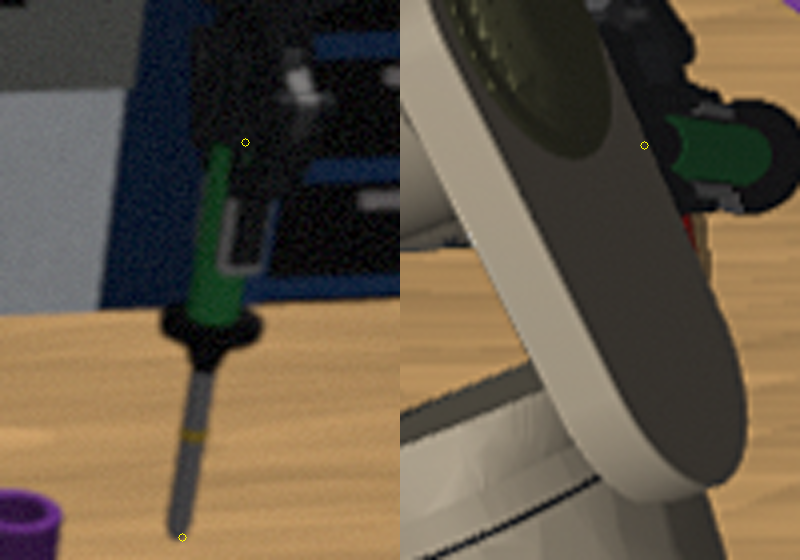

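The probe is held upright, with its tip at crop (179,532) against a predicted (182,537). I'll swing to the pre-dip pose, tip about 50 mm off the mouth along the axis.

Run:
```python
from h import *
R=toolR(A)
delta(M+.171*A+.002*R[:,0],R)
```

```text
delta [-0.4804  0.1335  0.0812] [-0.0042  0.1937  0.015 ] rows 9.086744045208683 4.8857229430242155
```

Emit:
{"api": "jog_arm", "payload": {"deltas": [-0.02,0.006,-0.01,0,0.005,0,1,-0.06,0.017,-0.01,0,0.02,0.001,1,-0.105,0.029,0,0,0.04,0.003,1,-0.155,0.043,0.01,-0.001,0.065,0.005,1,-0.205,0.057,0.02,-0.001,0.09,0.007,1,-0.255,0.07,0.03,-0.002,0.115,0.009,1,-0.305,0.084,0.04,-0.003,0.135,0.011,1,-0.355,0.098,0.053,-0.003,0.155,0.013,1,-0.4,0.11,0.065,-0.004,0.175,0.014,1,-0.44,0.122,0.075,-0.004,0.188,0.015,1,-0.47,0.13,0.082,-0.004,0.194,0.015,1,-0.48,0.133,0.083,-0.004,0.194,0.015,1]}}

```text
time_s: 17.12
position: [0.605, -0.0401, 0.2432]
tool_rot: [[0.044, 0.999, 0.025], [0.816, -0.05, 0.576], [0.577, -0.004, -0.817]]
ft_force: [0.3, -0.4, -2.0]
grip_width: 0.0249
```

Run:
```python
from h import *
eyes.get_image("wrist")
s=env.observe();print(s["position"],s["grip_width"],s["ft_force"],np.abs(s["qvel"]).max())
Rt=np.array(s["tool_rot"]);z=Rt[:,2]
cv2.imwrite("pics/w14.png",eyes.get_image("wrist")[:,:,::-1])
o=[]
for n in("scene","top"):
    im=eyes.get_image(n)[:,:,::-1].copy();t=proj(n,s["position"]+.121*z-.002*Rt[:,0]);c=proj(n,M);print(n,t,c)
    x,y=int(c[0])-60,int(c[1])-70
    cr=cv2.resize(im[y:y+140,x:x+100],None,fx=4,fy=4,interpolation=cv2.INTER_CUBIC)
    for q in(t,c): cv2.circle(cr,(int((q[0]-x)*4+2),int((q[1]-y)*4+2)),4,(0,255,255),1)
    o.append(cr)
cv2.imwrite("pics/pre.png",np.hstack(o))
R=toolR(A)
delta(M+.171*A+.002*R[:,0],R)
```

```text
[ 0.6053 -0.0393  0.2441] 0.024370183966891 [-0.854  -0.4151 -2.4891] 3.6480492011334005
scene [318.6104 244.7891] [333.843  259.4989]
top [310.144 211.875] [296.4377 214.0581]
delta [-0.0016  0.0003 -0.0015] [ 0.0001 -0.0005  0.0005] rows 0.03991537997626847 0.018340698893658816
```

View pics/pre.png

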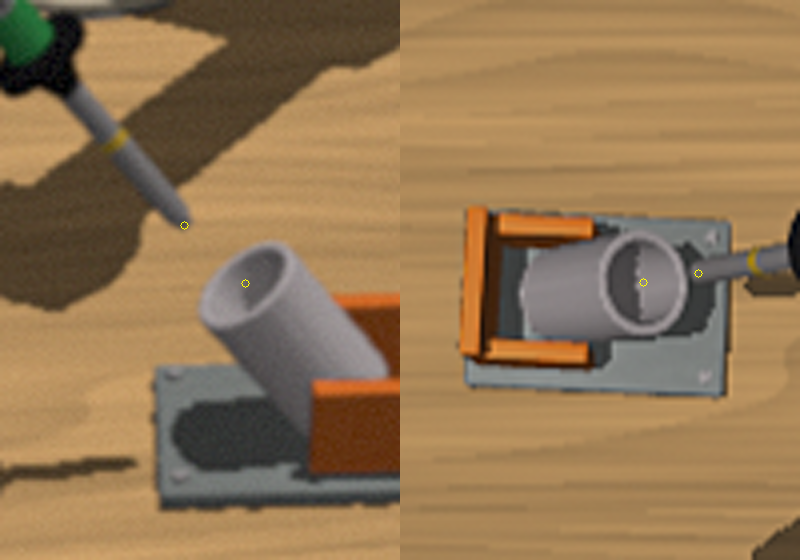

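View pics/w14.png

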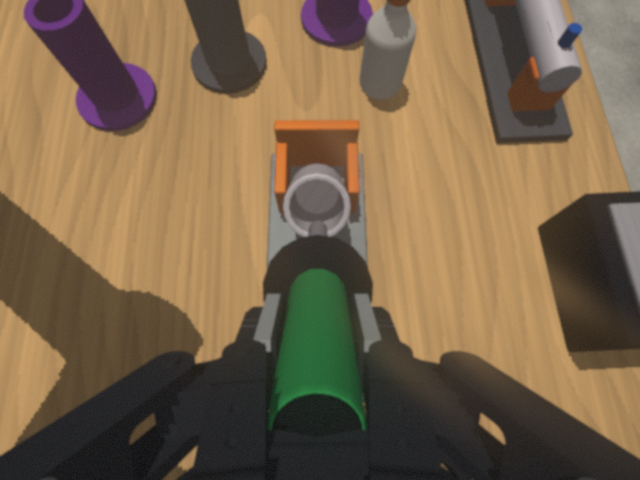

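The predicted tip and mouth match the pictures within about 2 px in both views: scene tip crop (184,218), top mouth (645,283). I'll dip along the axis, decelerating, and hold.

Run:
```python
from h import *
R=toolR(A)
delta(M+.058*A+.002*R[:,0],R)
```

```text
delta [-0.0019  0.0003  0.1492] [ 0.0001 -0.0005  0.0005] rows 2.683882229068029 0.018340698893658816
```

Emit:
{"api": "jog_arm", "payload": {"deltas": [-0.001,0,0.01,0,0,0,1,-0.002,0,0.025,0,0,0,1,-0.002,0,0.045,0,0,0,1,-0.002,0,0.065,0,0,0,1,-0.002,0,0.085,0,0,0,1,-0.002,0,0.105,0,0,0,1,-0.002,0,0.122,0,0,0,1,-0.002,0,0.135,0,0,0,1,-0.002,0,0.144,0,0,0,1,-0.002,0,0.148,0,0,0,1,-0.002,0,0.148,0,0,0,1]}}

```text
time_s: 18.23
position: [0.6077, 0.0274, 0.1551]
tool_rot: [[0.036, 0.999, 0.026], [0.817, -0.044, 0.574], [0.575, 0.001, -0.818]]
ft_force: [-0.1, 0.0, -2.4]
grip_width: 0.024
```

Run:
```python
from h import *
s=env.observe();print(s["position"],s["grip_width"],s["ft_force"])
R=toolR(A);delta(M+.058*A+.002*R[:,0],R)
cv2.imwrite("pics/w15.png",eyes.get_image("wrist")[:,:,::-1])
o=[]
for n in("scene","top"):
    im=eyes.get_image(n)[:,:,::-1].copy();c=proj(n,M)
    x,y=int(c[0])-40,int(c[1])-50
    o.append(cv2.resize(im[y:y+93,x:x+66],None,fx=6,fy=6,interpolation=cv2.INTER_CUBIC))
cv2.imwrite("pics/dip.png",np.hstack(o))
```

```text
[0.6077 0.0274 0.1551] 0.024012256026835065 [-0.1413  0.0388 -2.4006]
delta [0.0008 0.0001 0.0013] [ 0.0001 -0.0005  0.0005] rows 0.02714172715799479 0.01846931394072522
```

View pics/dip.png

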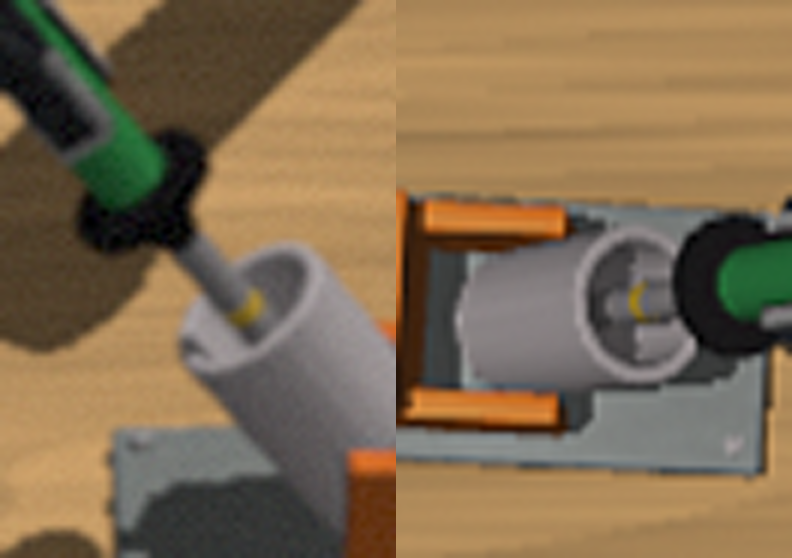

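View pics/w15.png

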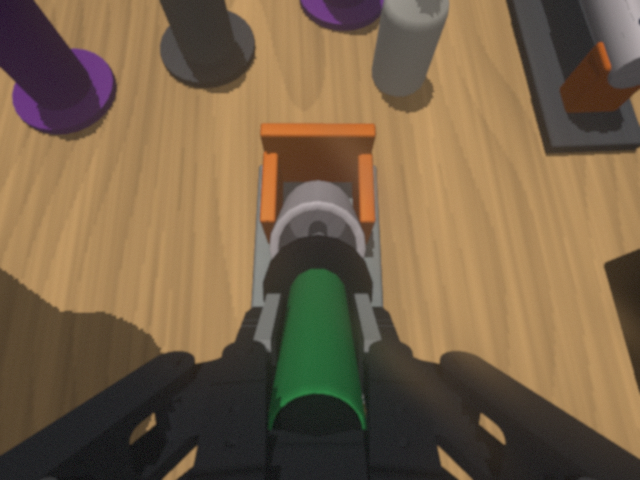

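The yellow band at (247,306) is in the mouth plane, whose centre is about (253,307). The shaft is clear of the wall and the force is weight only. I'll hold, then withdraw.

Emit:
{"api": "jog_arm", "payload": {"deltas": [0,0,0.001,0,0,0,1,0,0,0.001,0,0,0,1,0,0,0.001,0,0,0,1,0,0,0.001,0,0,0,1,0,0,0.001,0,0,0,1,0,0,0.001,0,0,0,1,0,0,0.001,0,0,0,1,0,0,0.001,0,0,0,1]}}

```text
time_s: 19.05
position: [0.6079, 0.0271, 0.1546]
tool_rot: [[0.036, 0.999, 0.027], [0.817, -0.045, 0.574], [0.575, 0.001, -0.818]]
ft_force: [0.4, 0.4, -2.6]
grip_width: 0.0247
```

Emit:
{"api": "jog_arm", "payload": {"deltas": [0,0,-0.01,0,0,0,1,0,0,-0.025,0,0,0,1,0,0,-0.045,0,0,0,1,0,0,-0.065,0,0,0,1,0,0,-0.085,0,0,0,1,0,0,-0.105,0,0,0,1,0,0,-0.125,0,0,0,1,0,0,-0.145,0,0,0,1,0,0,-0.158,0,0,0,1,0,0,-0.165,0,0,0,1,0,0,-0.165,0,0,0,1]}}

```text
time_s: 19.97
position: [0.6048, -0.0448, 0.2568]
tool_rot: [[0.036, 0.999, 0.029], [0.818, -0.046, 0.573], [0.574, 0.003, -0.819]]
ft_force: [0.3, -0.6, -1.2]
grip_width: 0.0243
```

Run:
```python
from h import *
s=env.observe();print(s["position"],s["grip_width"],s["ft_force"])
# back to lift pose (axis above stand)
delta([.505,.3240,.312],toolR(V,0))
```

```text
[ 0.6048 -0.0448  0.2568] 0.02426935169710282 [ 0.3022 -0.5971 -1.1729]
delta [ 0.4397 -0.1553  0.218 ] [ 0.0054 -0.1946 -0.0139] rows 9.258057048038081 4.907296724441796
```

Emit:
{"api": "jog_arm", "payload": {"deltas": [0.02,-0.007,0,0,0,0,1,0.055,-0.019,0.01,0,-0.015,0,1,0.095,-0.034,0.028,0.001,-0.035,-0.002,1,0.14,-0.049,0.05,0.002,-0.06,-0.004,1,0.185,-0.065,0.075,0.002,-0.085,-0.006,1,0.23,-0.081,0.1,0.003,-0.11,-0.008,1,0.275,-0.097,0.125,0.003,-0.135,-0.01,1,0.32,-0.113,0.15,0.004,-0.155,-0.011,1,0.36,-0.127,0.173,0.005,-0.175,-0.013,1,0.4,-0.141,0.195,0.005,-0.19,-0.014,1,0.43,-0.152,0.212,0.005,-0.195,-0.014,1,0.44,-0.155,0.218,0.005,-0.195,-0.014,1]}}

```text
time_s: 20.97
position: [0.5017, 0.33, 0.3117]
tool_rot: [[-0.007, 1.0, -0.002], [1.0, 0.007, 0.001], [0.001, -0.002, -1.0]]
ft_force: [0.6, 0.8, -1.5]
grip_width: 0.0246
```

Run:
```python
from h import *
eyes.get_image("wrist")
s=env.observe();print(s["position"],s["grip_width"],s["ft_force"],np.abs(s["qvel"]).max())
delta([.505,.3240,.312],toolR(V,0));delta([.505,.3240,.141],toolR(V,0))
z=np.array(s["tool_rot"])[:,2]
o=[]
for n in("scene","top"):
    im=eyes.get_image(n)[:,:,::-1].copy();t=proj(n,s["position"]+.121*z);c=proj(n,[.505,.3215,.135]);print(n,t,c)
    x,y=int(c[0])-50,int(c[1])-100
    cr=cv2.resize(im[y:y+140,x:x+100],None,fx=4,fy=4,interpolation=cv2.INTER_CUBIC)
    for q in(t,c): cv2.circle(cr,(int((q[0]-x)*4+2),int((q[1]-y)*4+2)),4,(0,255,255),1)
    o.append(cr)
cv2.imwrite("pics/ret.png",np.hstack(o))
cv2.imwrite("pics/w16.png",eyes.get_image("wrist")[:,:,::-1])
```

```text
[0.5022 0.3293 0.3115] 0.02485595175960427 [-0.4616  1.0602 -1.4175] 4.911639385405798
delta [-0.0071  0.0036 -0.0007] [-0.0005 -0.0003  0.0022] rows 0.14461511704977317 0.057503394948081425
delta [-0.0074  0.004   0.2273] [-0.0005 -0.0003  0.0022] rows 4.091100661796826 0.057503394948081425
scene [452.1672 192.6829] [445.343 215.483]
top [161.5767 260.6084] [174.4117 260.2836]
```

View pics/ret.png

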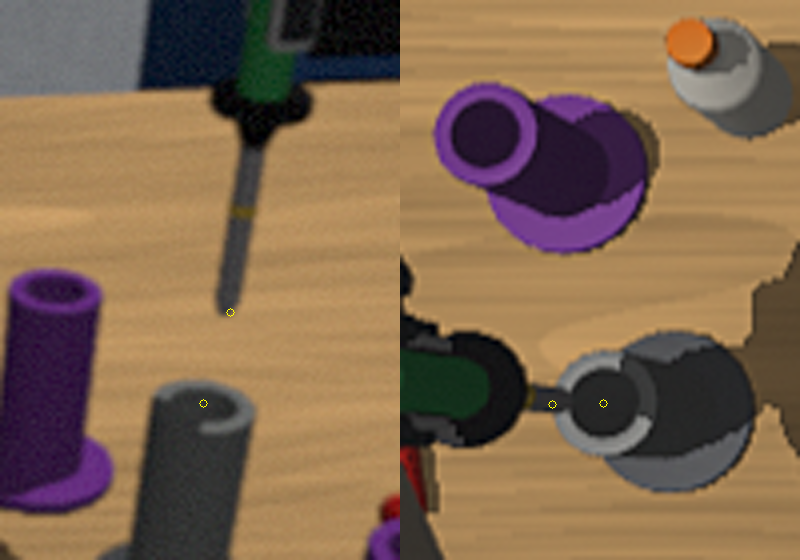

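View pics/w16.png

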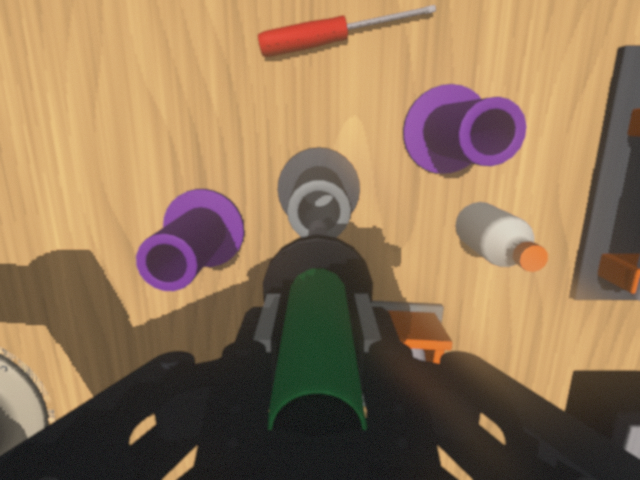

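The rim is where I expected: scene crop (203,403), top (605,402). The arm was still settling, so I'll correct it at height first.

Emit:
{"api": "jog_arm", "payload": {"deltas": [0,0,0,0,0,0,1,0,0,0,0,0,0,1,0,0,0,0,0,0,1]}}

```text
time_s: 21.42
position: [0.5052, 0.3237, 0.3117]
tool_rot: [[0.001, 1.0, -0.001], [1.0, -0.001, -0.0], [-0.0, -0.001, -1.0]]
ft_force: [-0.7, 1.4, -2.8]
grip_width: 0.0244
```

Run:
```python
from h import *
s=env.observe();print(s["position"],np.abs(s["qvel"]).max())
delta([.505,.3240,.141],toolR(V,0))
```

```text
[0.5052 0.3237 0.3117] 0.38312926799049185
delta [ 0.0004 -0.0002  0.2276] [-0.0002  0.     -0.0003] rows 4.093841233253617 0.009440695428840174
```

Emit:
{"api": "jog_arm", "payload": {"deltas": [0,0,0.015,0,0,0,1,0,0,0.035,0,0,0,1,0,0,0.06,0,0,0,1,0,0,0.085,0,0,0,1,0,0,0.11,0,0,0,1,0,0,0.135,0,0,0,1,0,0,0.155,0,0,0,1,0,0,0.175,0,0,0,1,0,0,0.19,0,0,0,1,0,0,0.2,0,0,0,1,0,0,0.208,0,0,0,1,0,0,0.208,0,0,0,1]}}

```text
time_s: 22.42
position: [0.5046, 0.3244, 0.1548]
tool_rot: [[-0.0, 1.0, -0.002], [1.0, 0.0, -0.001], [-0.001, -0.002, -1.0]]
ft_force: [-0.3, -0.2, -3.0]
grip_width: 0.0244
```

Emit:
{"api": "jog_arm", "payload": {"deltas": [0,0,0.005,0,0,0,1,0,0,0.01,0,0,0,1,0,0,0.015,0,0,0,1,0,0,0.018,0,0,0,1,0,0,0.02,0,0,0,1,0,0,0.02,0,0,0,1]}}

```text
time_s: 22.92
position: [0.5046, 0.3248, 0.1404]
tool_rot: [[-0.001, 1.0, -0.001], [1.0, 0.001, -0.0], [-0.0, -0.001, -1.0]]
ft_force: [0.2, -0.2, -1.7]
grip_width: 0.0247
```

Emit:
{"api": "jog_arm", "payload": {"deltas": [0,0,0.001,0,0,0,1,0,0,0.002,0,0,0,1,0,0,0.003,0,0,0,1,0,0,0.004,0,0,0,1,0,0,0.004,0,0,0,1]}}

```text
time_s: 23.33
position: [0.5048, 0.3249, 0.1381]
tool_rot: [[-0.001, 1.0, 0.0], [1.0, 0.001, 0.0], [0.0, 0.0, -1.0]]
ft_force: [-0.6, -1.3, 0.7]
grip_width: 0.0244
```

The collar is touching: the weight is off and the height equals the grasp height of 0.138. I'll release, wait and rise.

Emit:
{"api": "jog_arm", "payload": {"deltas": [0,0,0.001,0,0,0,1,0,0,0.001,0,0,0,-1,0,0,0.001,0,0,0,-1,0,0,0.001,0,0,0,-1,0,0,0.001,0,0,0,-1,0,0,0.001,0,0,0,-1,0,0,0.001,0,0,0,-1,0,0,0.001,0,0,0,-1]}}

```text
time_s: 24.0
position: [0.5048, 0.3249, 0.1369]
tool_rot: [[-0.001, 1.0, -0.0], [1.0, 0.001, -0.0], [-0.0, -0.0, -1.0]]
ft_force: [-0.3, -0.6, 0.1]
grip_width: 0.0856
```

Emit:
{"api": "jog_arm", "payload": {"deltas": [0,0,-0.02,0,0,0,-1,0,0,-0.05,0,0,0,-1,0,0,-0.09,0,0,0,-1,0,0,-0.13,0,0,0,-1,0,0,-0.17,0,0,0,-1,0,0,-0.21,0,0,0,-1,-0.03,0,-0.24,0,0,0,-1,-0.06,-0.02,-0.25,0,0,0,-1,-0.09,-0.04,-0.25,0,0,0,-1,-0.1,-0.05,-0.25,0,0,0,-1,-0.1,-0.05,-0.25,0,0,0,-1]}}

```text
time_s: 24.92
position: [0.4663, 0.2486, 0.3255]
tool_rot: [[0.001, 1.0, 0.001], [1.0, -0.001, -0.0], [0.0, 0.001, -1.0]]
ft_force: [-0.0, 0.2, 0.4]
grip_width: 0.0852
```

Run:
```python
from h import *
s=env.observe();print(s["position"],s["time_s"],s["grip_width"])
a=eyes.get_image("scene")[:,:,::-1];cv2.imwrite("pics/sceneF.png",a);cv2.imwrite("pics/topF.png",eyes.get_image("top")[:,:,::-1])
cv2.imwrite("pics/wF.png",eyes.get_image("wrist")[:,:,::-1])
cv2.imwrite("pics/sF.png",cv2.resize(a[165:325,300:480],None,fx=3.5,fy=3.5,interpolation=cv2.INTER_CUBIC))
b=cv2.imread("pics/scene0.png")
d=cv2.absdiff(a,b).max(2)[165:280,425:475];print(d.mean())
```

```text
[0.4663 0.2486 0.3255] 24.9167 0.08515006158260978
13.652
```

View pics/sceneF.png

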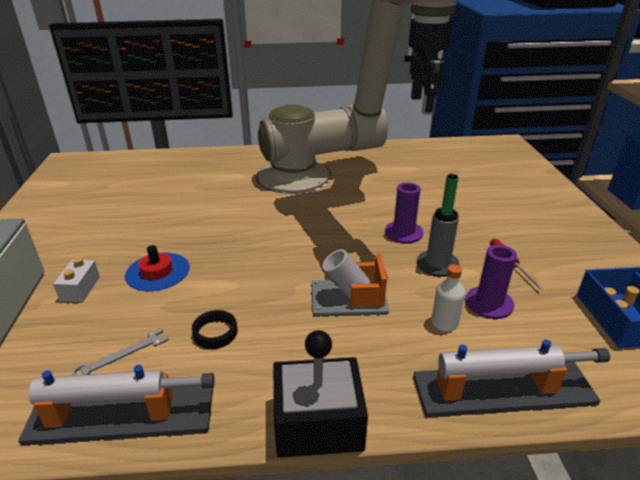

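View pics/sF.png

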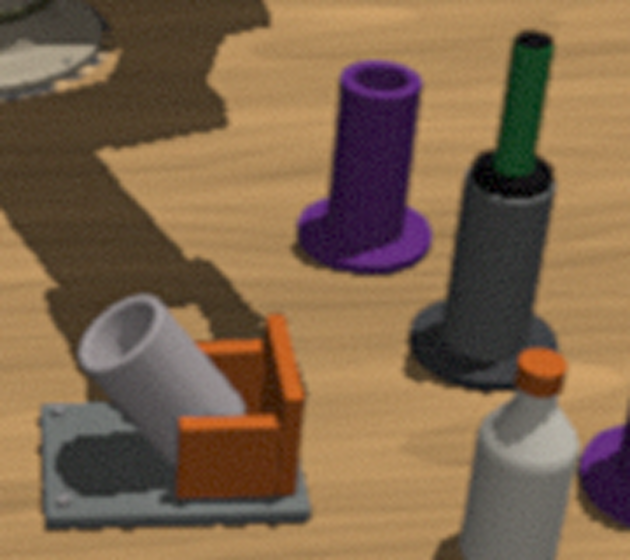

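View pics/topF.png

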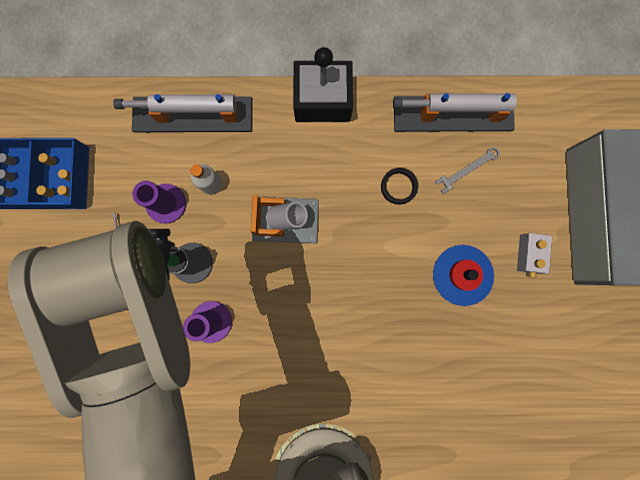

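The probe is back in the same place: handle top at crop (533,40), against (532,41) at the start. The cap is upright in the middle of the mat, and the bottle, wrench and tape haven't moved. The gripper is open and clear, so I'll hand in.

```bash
python3 -c "
from rig import close_job
print(close_job())"
```

```text
the job is handed in; nothing more can be done
None
```

The job is done as asked and was handed in at about 25 s of the 72 s allowed. `close_job()` gives no verdict, so the results below are from my own checks.

- **Cap:** I pulled it off along the cup's axis and set it upright on the mat. In the last pictures it sits on the mat's middle to within a few millimetres, and it was lowered with 4.9 N of contact.
- **Dip:** The probe went into the cup along its axis until the yellow band was level with the mouth, by the scene and top views. It stayed there for about 0.8 s, and the force readings showed only the probe's weight, so it did not touch the cup.
- **Probe return:** It is upright in the grey stand, with the handle top within about 1 enlarged pixel of where it started. At release the weight came off at the same height as when I first gripped it.
- **Left alone:** By eye, the bottle, wrench and tape are where they were, and the gripper ended open and touching nothing.

**What disagreed:** My first grasp of the cap closed on nothing. Two camera measurements showed the fingertips about 39 mm behind the reported TCP, not at it as described. I corrected for that, and the rest went through without a retry. One fit of the mat's radius from the wrist camera was also off (68 mm against 75 mm), so I placed the cap mainly by the top-view centre.

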